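# Close the two topping bins with the covers that fit

### The arm

A 6-joint arm with a two-finger parallel gripper is mounted at the origin on the work surface. World frame = base frame: x ahead of the robot, y to its left, z up, the work surface at z = 0. Lengths are in m, angles in rad, forces in N, time in s.
With the tool pointing down it reaches from about 0.25 to 0.8 m from the base axis. Payload 8.5 kg.
Tool frame: the origin (TCP) lies midway between the tips of the shut fingers; the grasp point (between the pads) lies 19 mm behind it; y points along the fingers, x is the direction in which the jaws open and shut, and the axes are right-handed (so a half turn about y gives the same grasp; the last joint's range is limited). The gripper opens to 85 mm and grips with 20 to 120 N. Pads are 22 mm wide; open, the fingers measure 114 mm over their backs; the gripper's body (76 mm by 85 mm) begins 54 mm behind the grasp point. The pads swing forward as they close: fully open they stand 13 mm farther back than shut.
Start: joints at [1.268, 0.238, -0.013, 1.319, 0, 1.571], TCP at [0.157, 0.501, 0.198] pointing down, gripper open.
Joint ranges: [-2.66, 2.66], [-1.03, 1.9], [-1.14, 1.46], [-1.82, 2.27], [-1.45, 1.34], [-3.14, 3.14]. Speed limits (rad/s): [2.22, 2.22, 2.79, 3.14, 3.14, 3.14].

### API

Orientations are given as a rotation vector (axis times angle).
In Python, from cell import robot, imaging gives the robot as it stands. The module is installed in compiled form; this text tells all that it offers.
- The arm moves only by the tool apply_moves, never from a script. Its argument "series" is a list that holds one entry, the list of rows, each a list of 7 numbers: the turn, a rotation vector about the world's x, y, z in rad, then the shift along the world's x, y, z in m, then the closure, from 0 (fully open) to 1 (shut). In form: [[[ax, ay, az, x, y, z, claw], ...]]. A call has 1 to 10 rows; each row shifts and turns the commanded pose from where the row before left it; what a row does not reach is not made up. A row lasts 1/12 s, in which the tool goes at most 41.7 mm and 7.16 degrees, less where a joint would pass 70% of its speed; a pose out of reach is approached as far as the arm can. A call with a gripper value outside its range is refused whole. The fingers move at their own pace and stop on an object; the grip force is fixed at half the most. Time passes only in rows, so rows that do not move let the fingers close. It gives the time, the measured TCP pose, the force and the opening at its end, in the units of the state.
- robot.read_state(): the state, without advancing time (a new reading comes with each control period).
- imaging.read_camera(name): name is "side" or "top" or "wrist"; returns a dict with "color" (400x640x3 uint8, blue, green, red), "z_map" (400x640 float32, m along the optical axis (not along the pixel's ray), 0 where there is no reading), "mtx" (3x3 intrinsics, pixels), "k1" (the pictures are not rectified: a ray, as slopes to the right and down, at radius r is drawn at 1 + k1 r^2 times it, then the intrinsics apply), "world_from_camera" (4x4, takes a point from camera to world coordinates). Camera axes: x right, y up, looking along -z (the intrinsics and any distortion apply to the point x, -y, -z); pixel columns grow to the right and rows downward; lengths in m; the calibration is good to about 2 mm. A picture is of the moment at which its call begins.
- robot.hand_in(): hands the job in, once; it reports no verdict.
The state is a dict: "clock": time; "joints": joint angles; "joint_velocities": joint speeds; "tau": joint torques, N m; "tcp_pos": TCP position; "ee_rot": TCP orientation; "ft_force": force on the tool from outside, world axes, zero at the start; "moment": the same for the moment, N m; "opening": opening from 0.0 (shut) to 1.0 (fully open).
Only numpy, scipy, OpenCV 4.12 (cv2) and the standard library are available. Lean on these libraries where they do the work, as an engineer would, in place of code of your own. Each camera call takes 0.05 s, during which the arm holds its last target.

### The job

Closing time at the sandwich counter: both slant-front topping bins stand open. From the leaning slotted rack, slide out the two cover plates that fit them and set each one gently on its bin, foot down in the gutter and lying flat on the slope between the side cheeks, filling its width. Leave the other two covers in the rack and everything else standing where it is.

Things in the scene. Friction and masses are not known exactly. Their poses are not given: they have to be found in the camera images.
- rack: Dark steel cover rack, fixed, base 225 (x) by 150 mm (y); origin: centre of its underside. Four 12 mm slots along y, feet at x=-69,-23,23,69 mm and 20 mm high, lean 24 deg from vertical, tops to -x (robot). One cover in each, any order, up to 10 mm off-centre in y, tops 170 mm high. Slot walls reach 60 mm up the cover; drawn 180 mm along its slope a cover also clears its neighbours.
- cover_84: The cover that fits the narrow bin. Plain white plastic plate 84 mm wide, 160 long, 8 thick, about 102 g. Origin at its centre; x is the normal of its faces, y along its width, z along its length (up the slope as it stands in the rack). In the rack its upper 100 mm is free; the next covers are 42 mm away square to the faces (34 mm of air), tops level.
- cover_120: The cover that fits the wide bin. Plain white plastic plate 120 mm wide, 160 long, 8 thick, about 146 g. Origin at its centre; x is the normal of its faces, y along its width, z along its length (up the slope as it stands in the rack). In the rack its upper 100 mm is free; the next covers are 42 mm away square to the faces (34 mm of air), tops level.
- cover_102: A look-alike that fits neither bin; stays in the rack. Plain white plastic plate 102 mm wide, 160 long, 8 thick, about 124 g. Origin at its centre; x is the normal of its faces, y along its width, z along its length (up the slope as it stands in the rack). In the rack its upper 100 mm is free; the next covers are 42 mm away square to the faces (34 mm of air), tops level.
- cover_138: A look-alike that fits neither bin; stays in the rack. Plain white plastic plate 138 mm wide, 160 long, 8 thick, about 168 g. Origin at its centre; x is the normal of its faces, y along its width, z along its length (up the slope as it stands in the rack). In the rack its upper 100 mm is free; the next covers are 42 mm away square to the faces (34 mm of air), tops level.
- bin_narrow: Open slant-front narrow topping bin, bare steel, fixed, 150 mm deep (x), 108 mm wide (y), about 110 mm high at the rim of the slope; back wall 86 mm high at x=-75 mm. Cheeks 92 mm apart. Origin: centre of its underside; its slanted opening faces +x, away from the robot; z up.
- bin_wide: Open slant-front wide topping bin, bare steel, fixed, 150 mm deep (x), 144 mm wide (y), about 110 mm high at the rim of the slope; back wall 86 mm high at x=-75 mm. Cheeks 128 mm apart. Origin: centre of its underside; its slanted opening faces +x, away from the robot; z up.
- bin_narrow_seat: Slanted seat of the narrow bin, 38 deg from vertical, top towards the robot. Pose = that of the 84 mm cover when home (either way round): z up the slope, x outward normal (up, away from robot). Underside rests on side strips and rim, x=-4 mm; gutter floor z=-80, lip inner face x=+15, lip top z=-66; cheeks 4 mm beyond each cover edge, up to x=+12, z=-80 to +15. Cover's top 65 mm is free, air below it.
- bin_wide_seat: Slanted seat of the wide bin, 38 deg from vertical, top towards the robot. Pose = that of the 120 mm cover when home (either way round): z up the slope, x outward normal (up, away from robot). Underside rests on side strips and rim, x=-4 mm; gutter floor z=-80, lip inner face x=+15, lip top z=-66; cheeks 4 mm beyond each cover edge, up to x=+12, z=-80 to +15. Cover's top 65 mm is free, air below it.
- mill_a: Bystander: bright steel spice mill, 54 mm across, 182 mm tall, standing loose on the counter. Origin: centre of its underside; z up.
- mill_b: Bystander: dark steel spice mill, 54 mm across, 182 mm tall, standing loose on the counter. Origin: centre of its underside; z up.
- sauce: Bystander: sauce bottle, 60 mm across, 180 mm tall, standing loose on the counter. Origin: centre of its underside; z up.
- pan: Bystander: small steel bowl, 110 mm across, 70 mm tall, standing loose on the counter. Origin: centre of its underside; z up.
- jar: Bystander: grey jar with black lid, 64 mm across, 85 mm tall, standing loose on the counter. Origin: centre of its underside; z up.
- spice: Bystander: brown spice jar with steel lid, 48 mm across, 95 mm tall, standing loose on the counter. Origin: centre of its underside; z up.
- cup: Bystander: paper cup, 72 mm across, 100 mm tall, standing loose on the counter. Origin: centre of its underside; z up.
Not all that is in view belongs to the job. Leave any green look-alike of the cover_120 alone.

How it is judged:
At the end, for the whole second after the job is handed in: 84 mm cover home on narrow bin, 120 mm on wide bin: centres within 4 mm square to the slope, 6.5 sideways, 5 along it, flat and straight to 0.07 rad, at rest; other covers within 20 mm of their start; bystanders within 40 mm and upright to 0.2 rad (x of cover_84 in the frame of bin_narrow_seat between -0.004 and 0.004 m and y of cover_84 in the frame of bin_narrow_seat between -0.0065 and 0.0065 m and z of cover_84 in the frame of bin_narrow_seat between -0.005 and 0.005 m and angle between the z axis of cover_84 and the z axis of bin_narrow_seat, either way round below 0.07 rad and angle between the x axis of cover_84 and the x axis of bin_narrow_seat, either way round below 0.07 rad and linear speed of each of cover_84, cover_120 below 0.02 m/s and x of cover_120 in the frame of bin_wide_seat between -0.004 and 0.004 m and y of cover_120 in the frame of bin_wide_seat between -0.0065 and 0.0065 m and z of cover_120 in the frame of bin_wide_seat between -0.005 and 0.005 m and angle between the z axis of cover_120 and the z axis of bin_wide_seat, either way round below 0.07 rad and angle between the x axis of cover_120 and the x axis of bin_wide_seat, either way round below 0.07 rad and distance of each of cover_102, cover_138 from where it was at the start of the episode below 0.02 m and distance of each of mill_a, mill_b, sauce, pan, jar, spice, cup from where it was at the start of the episode below 0.04 m and angle between each of mill_a, mill_b, sauce, pan, jar, spice, cup's own z axis and vertical below 0.2 rad); the robot touches nothing.
It fails at once if a look-alike cover is pulled out of the rack (moved over 50 mm) (distance of any of cover_102, cover_138 from where it was at the start of the episode above 0.05 m).
It fails at once if a bystander is knocked over (tilted over 0.6 rad) (angle between any of mill_a, mill_b, sauce, pan, jar, spice, cup's own z axis and vertical above 0.6 rad).
It fails at once if a cover is dropped or thrown onto its bin (over 0.5 m/s within 50 mm of its seat) ((distance between cover_84 and bin_narrow_seat below 0.05 m and linear speed of cover_84 above 0.5 m/s) or (distance between cover_120 and bin_wide_seat below 0.05 m and linear speed of cover_120 above 0.5 m/s)).
It also fails if it takes over 72 s, if anything falls off the work surface, if the arm or the gripper's body presses on something with over 40 N, if the wrist force passes 120 N, or if a joint passes its speed limit or range.

## Working session

There is one attempt and no reset: what is moved stays moved. The work goes in short steps, Python scripts to look and compute and a tool call to move; the robot and the scene stay as the last step left them, time stands still between calls to the robot, and variables do not carry over. Pictures are saved under pics/ and viewed, and the job is handed in when it is done.

Besides the shell and the picture viewer there is one more tool, called after "Request:" as a command line: name --argument value ..., lists and objects as JSON in quotes. apply_moves: Moves the arm, as the interface text tells. Its arguments: {"type":"object","properties":{"series":{"type":"array","items":{"type":"array","items":{"type":"array","items":{"type":"number"}}}}},"required":["series"]}

```bash
mkdir -p pics; ls; python3 - <<'E'
from cell import robot, imaging
import cv2,numpy as np
print(robot.read_state())
for n in ["side","top","wrist"]:
    d=imaging.read_camera(n); cv2.imwrite(f"pics/{n}0.png",d["color"]); np.savez(f"{n}0.npz",**d)
    print(n,d["mtx"],d["k1"],d["world_from_camera"])
E
```

```text
pics
{'clock': 0.0, 'joints': array([ 1.26798634e+00,  2.38769661e-01, -1.42349553e-02,  1.31921086e+00,
        2.59056880e-05,  1.57082831e+00]), 'joint_velocities': array([-0.00122668, -0.0010767 , -0.00089675,  0.00084192,  0.0005618 ,
       -0.00138262]), 'tau': array([ 2.49726882e-04, -5.38781583e+01,  3.46438229e+01,  1.85862853e-02,
        1.71253885e-05, -1.73231950e-05]), 'tcp_pos': array([0.15641179, 0.50067894, 0.19749101]), 'ee_rot': array([-1.33822186, -0.98243063,  0.98435424]), 'ft_force': array([0.45591696, 0.02925066, 0.14225951]), 'moment': array([ 0.0157378 , -0.03514108, -0.00524858]), 'opening': 1.000871395306757}
side [[447.36024103   0.         317.49614317]
 [  0.         447.36024103 189.61381559]
 [  0.           0.           1.        ]] -0.058626186610443574 [[ 0.79194897  0.32023746 -0.51986997 -0.38307998]
 [-0.61023191  0.38607062 -0.69178501 -1.19649067]
 [-0.02082895  0.86509967  0.50116735  0.93337555]
 [ 0.          0.          0.          1.        ]]
top [[465.00972322   0.         314.60995571]
 [  0.         465.00972322 199.34257474]
 [  0.           0.           1.        ]] 0.003640669741220416 [[ 0.00529064  0.98805966 -0.15398093  0.23182069]
 [-0.99997548  0.00593395  0.00371859 -0.01603147]
 [ 0.0045879   0.15395748  0.98806682  1.73276641]
 [ 0.          0.          0.          1.        ]]
wrist [[317.68855666   0.         321.94290053]
 [  0.         317.68855666 200.44841698]
 [  0.           0.           1.        ]] -0.046085438250389694 [[ 0.2967933  -0.92014564 -0.25543246  0.09059809]
 [ 0.95494027  0.28550755  0.08108345  0.52098756]
 [-0.00168069 -0.26798777  0.96342085  0.37338021]
 [ 0.          0.          0.          1.        ]]
```

View pics/side0.png

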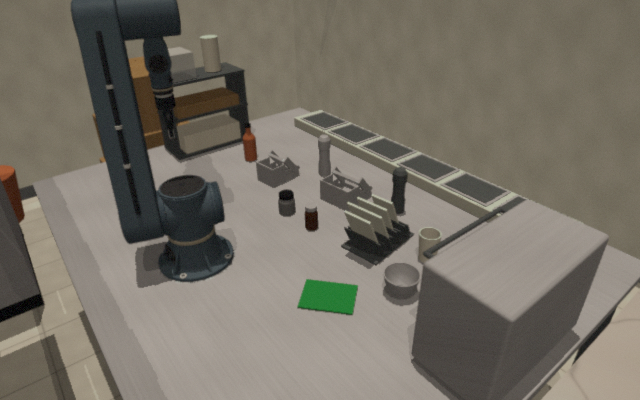

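View pics/top0.png

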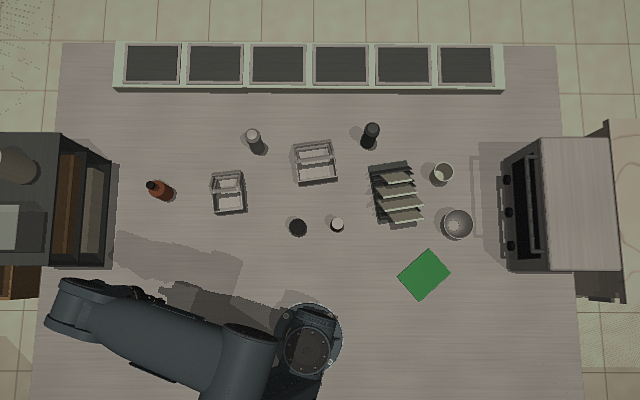

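View pics/wrist0.png

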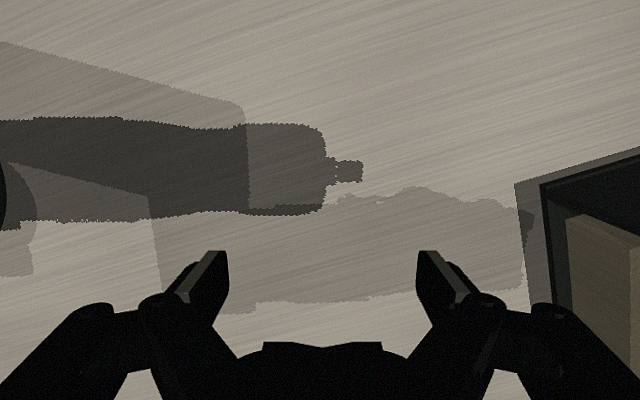

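The top view shows the narrow bin near (228,190), the wide bin near (316,163), the rack near (397,195) and the green decoy at (424,275). Next I'll build point clouds from the depth maps.

```bash
cat > h.py <<'E'
import numpy as np, cv2
def cloud(d):
    z=d["z_map"]; K=d["mtx"]; k=float(d["k1"]); H,W=z.shape
    u,v=np.meshgrid(np.arange(W),np.arange(H))
    pts=np.stack([u,v],-1).reshape(-1,1,2).astype(float)
    s=cv2.undistortPointsIter(pts,K,np.array([k,0,0,0.]),None,None,(3,50,1e-10)).reshape(H,W,2)
    P=np.stack([s[...,0]*z,-s[...,1]*z,-z],-1)
    T=d["world_from_camera"]; Pw=P@T[:3,:3].T+T[:3,3]
    Pw[z<=0]=np.nan
    return Pw
def proj(d,X):
    T=np.linalg.inv(d["world_from_camera"]); p=np.atleast_2d(X)@T[:3,:3].T+T[:3,3]
    a=p[:,0]/-p[:,2]; b=-p[:,1]/-p[:,2]; f=1+float(d["k1"])*(a*a+b*b); K=d["mtx"]
    return np.stack([K[0,0]*a*f+K[0,2],K[1,1]*b*f+K[1,2]],1)
E
python3 - <<'E'
from h import *
t=np.load("top0.npz"); s=np.load("side0.npz")
P=cloud(t); print("table z top",np.nanmedian(P[270:350,450:540,2]), "side",np.nanmedian(cloud(s)[290:350,150:250,2]))
c=t["color"][110:290,130:490]; cv2.imwrite("pics/t_crop.png",cv2.resize(c,None,fx=2.2,fy=2.2,interpolation=cv2.INTER_CUBIC))
z=P[110:290,130:490,2]; im=np.clip(z/0.2*255,0,255); im=np.nan_to_num(im).astype(np.uint8)
cv2.imwrite("pics/t_h.png",cv2.resize(cv2.applyColorMap(im,cv2.COLORMAP_JET),None,fx=2.2,fy=2.2,interpolation=cv2.INTER_NEAREST))
c=s["color"][110:310,220:460]; cv2.imwrite("pics/s_crop.png",cv2.resize(c,None,fx=3,fy=3,interpolation=cv2.INTER_CUBIC))
E
```

```text
table z top 0.0012861041205440849 side -0.0014703580874332878
```

View pics/t_crop.png

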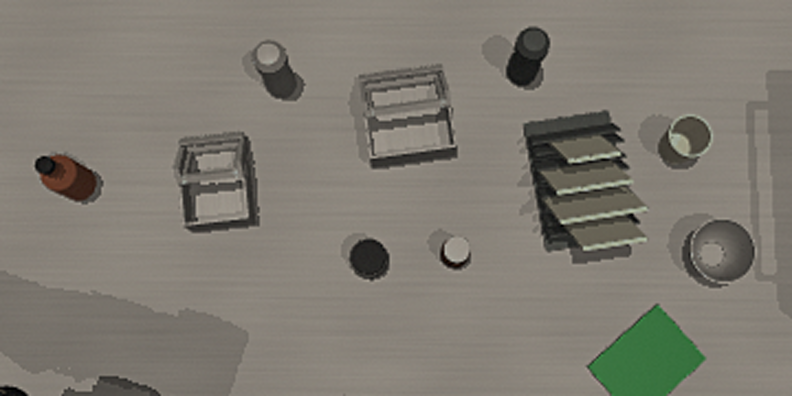

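View pics/t_h.png

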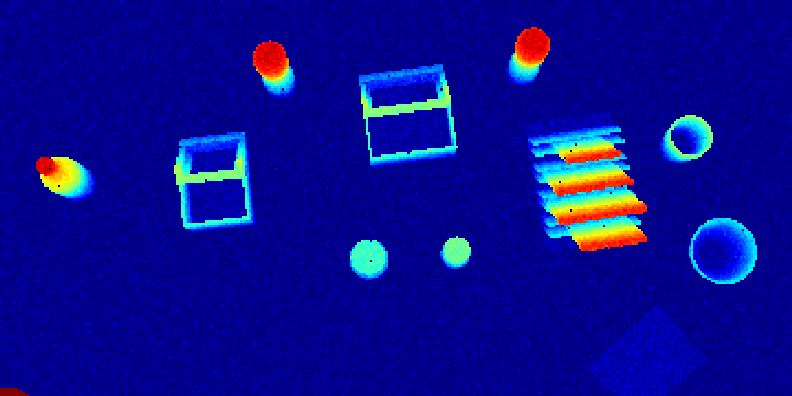

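View pics/s_crop.png

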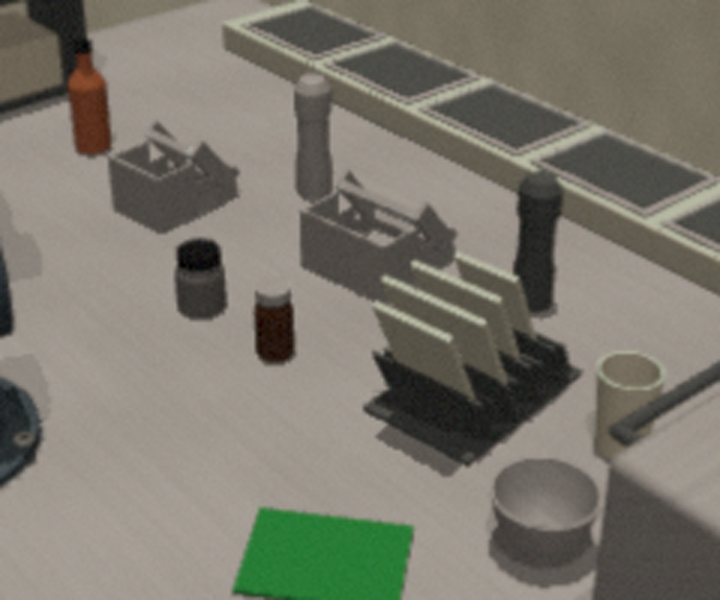

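```bash
cat > m.py <<'E'
from h import *
from scipy.ndimage import label
for n,r in (("top",(100,300,120,500)),("side",(110,330,220,460))):
    d=np.load(n+"0.npz"); P=cloud(d)
    tz={'top':0.0013,'side':-0.0015}[n]
    M=np.zeros(P.shape[:2],bool); M[r[0]:r[1],r[2]:r[3]]=1
    Z=P[...,2]-tz
    g=M&(Z>0.03)&(Z<0.25)
    L,k=label(g,np.ones((3,3)))
    print(n)
    for i in range(1,k+1):
        m=L==i
        if m.sum()<40: continue
        Q=P[m]; v,u=np.nonzero(m)
        print(i,m.sum(),"px",u.min(),u.max(),v.min(),v.max(),"min",Q.min(0).round(3),"max",Q.max(0).round(3),"med",np.median(Q,0).round(3))
E
python3 m.py
```

```text
top
1 333 px 361 379 122 147 min [ 0.697 -0.247  0.033] max [ 0.751 -0.194  0.189] med [ 0.712 -0.216  0.165]
2 327 px 245 263 128 152 min [0.672 0.17  0.032] max [0.727 0.223 0.19 ] med [0.687 0.192 0.167]
3 679 px 293 337 139 184 min [ 0.551 -0.102  0.031] max [0.725 0.06  0.114] med [ 0.64  -0.023  0.073]
5 284 px 430 453 162 183 min [ 0.556 -0.519  0.031] max [ 0.626 -0.448  0.108] med [ 0.594 -0.49   0.078]
6 2099 px 370 423 167 223 min [ 0.396 -0.403  0.031] max [ 0.621 -0.227  0.177] med [ 0.497 -0.313  0.106]
7 675 px 209 244 170 214 min [0.439 0.235 0.031] max [0.605 0.36  0.12 ] med [0.525 0.302 0.069]
8 362 px 146 171 181 199 min [0.491 0.507 0.032] max [0.547 0.566 0.187] med [0.513 0.525 0.119]
9 365 px 443 473 209 238 min [ 0.354 -0.593  0.031] max [ 0.459 -0.485  0.084] med [ 0.416 -0.564  0.057]
10 153 px 330 343 217 231 min [ 0.379 -0.125  0.032] max [ 0.424 -0.079  0.108] med [ 0.399 -0.102  0.094]
11 245 px 289 305 219 236 min [0.36  0.012 0.034] max [0.418 0.07  0.096] med [0.389 0.04  0.085]
side
2 985 px 220 256 110 155 min [0.483 0.497 0.029] max [0.647 0.952 0
[... 265 characters left out ...]
  0.001 0.029] max [0.42  0.064 0.091] med [0.383 0.02  0.063]
6 92 px 220 224 193 222 min [ 0.069 -0.098  0.141] max [ 0.096 -0.053  0.241] med [ 0.077 -0.088  0.194]
7 259 px 305 317 202 224 min [ 0.376 -0.136  0.029] max [ 0.423 -0.086  0.097] med [ 0.395 -0.12   0.068]
9 426 px 419 440 227 255 min [ 0.554 -0.524  0.03 ] max [ 0.626 -0.455  0.103] med [ 0.582 -0.486  0.081]
10 40 px 220 226 239 248 min [ 0.069 -0.059  0.029] max [ 0.088 -0.039  0.061] med [ 0.076 -0.051  0.04 ]
12 747 px 383 420 262 294 min [ 0.351 -0.598  0.029] max [ 0.463 -0.49   0.072] med [ 0.417 -0.537  0.052]
13 1272 px 415 459 287 329 min [ 0.235 -0.849  0.115] max [ 0.243 -0.734  0.248] med [ 0.239 -0.782  0.207]
```

```bash
cat > f.py <<'E'
from h import *
from scipy.optimize import least_squares
d=np.load("top0.npz"); P=cloud(d); P[...,2]-=0.0013
m=np.zeros(P.shape[:2],bool); m[160:226,365:428]=1
m&=(P[...,2]>0.075)&(P[...,2]<0.158)
g=d["color"].max(-1); m&=g>90
Q=P[m]; a=np.radians(24)
def n(y): return np.array([np.cos(y)*np.cos(a),np.sin(y)*np.cos(a),np.sin(a)])
# score yaw by histogram sharpness
best=max(np.radians(np.arange(-25,25,.5)),key=lambda y:(np.histogram(Q@n(y),bins=np.arange(0.2,0.8,0.003))[0].astype(float)**2).sum())
print("yaw0",np.degrees(best))
s=Q@n(best); h,e=np.histogram(s,bins=np.arange(s.min()-.002,s.max()+.002,.004)); print([(round(x,3),c) for x,c in zip(e,h) if c])
np.savez("q.npz",Q=Q)
E
python3 f.py
```

```text
yaw0 10.0
[(np.float64(0.37), np.int64(1)), (np.float64(0.374), np.int64(1)), (np.float64(0.378), np.int64(124)), (np.float64(0.382), np.int64(86)), (np.float64(0.414), np.int64(1)), (np.float64(0.418), np.int64(17)), (np.float64(0.422), np.int64(235)), (np.float64(0.426), np.int64(8)), (np.float64(0.458), np.int64(1)), (np.float64(0.462), np.int64(112)), (np.float64(0.466), np.int64(87)), (np.float64(0.498), np.int64(1)), (np.float64(0.502), np.int64(7)), (np.float64(0.506), np.int64(133))]
```

```bash
cat > f2.py <<'E'
from h import *
from scipy.optimize import least_squares
Q=np.load("q.npz")["Q"]
def nn(y,a): return np.array([np.cos(y)*np.cos(a),np.sin(y)*np.cos(a),np.sin(a)])
s=Q@nn(np.radians(10),np.radians(24)); lab=np.digitize(s,[.40,.44,.485])
f=lambda p: Q@nn(p[0],p[1])-p[2:][lab]
r=least_squares(f,[.17,.42,.38,.42,.46,.51],loss='soft_l1',f_scale=.001)
y,a=r.x[:2]; print("yaw,lean deg",np.degrees(r.x[:2]),"offs",r.x[2:],"diff",np.diff(r.x[2:]),"rms",np.std(f(r.x)))
a=np.radians(24); ey=np.array([-np.sin(y),np.cos(y),0]); ez=np.array([-np.sin(a)*np.cos(y),-np.sin(a)*np.sin(y),np.cos(a)])
for i in range(4):
    q=Q[lab==i]; v=q@ey; w=q@ez
    # extents per w-row
    lo=[];hi=[]
    for b in np.arange(w.min(),w.max(),.008):
        k=(w>=b)&(w<b+.008)
        if k.sum()>8: lo.append(v[k].min());hi.append(v[k].max())
    lo=np.median(lo);hi=np.median(hi)
    print(i,len(q),"y' range",lo.round(4),hi.round(4),"width",(hi-lo)*1e3,"mid",(lo+hi)/2)
E
python3 f2.py
```

```text
yaw,lean deg [ 9.13569226 23.87685916] offs [0.38781616 0.42988147 0.47178618 0.51385265] diff [0.04206531 0.04190471 0.04206647] rms 0.0011829777037377456
0 212 y' range -0.4506 -0.3542 width 96.43090440586644 mid -0.4024104946362592
1 261 y' range -0.4566 -0.3273 width 129.2946339147822 mid -0.3919841397546945
2 200 y' range -0.4427 -0.3298 width 112.94375396054218 mid -0.3862534372324107
3 144 y' range -0.4308 -0.3554 width 75.39114905037786 mid -0.3930808225473439
```

Request:
apply_moves --series '[[[0, 0, 0, 0, 0, 0.038, 0.5], [0, 0, 0, 0, 0, 0.038, 0.5], [0, 0, 0, 0, 0, 0.038, 0.5], [0, 0, -0.068, 0.0265, -0.024, 0.038, 0.5], [0, 0, -0.068, 0.0265, -0.024, 0, 0.5], [0, 0, -0.068, 0.0265, -0.024, 0, 0.5], [0, 0, -0.068, 0.0265, -0.024, 0, 0.5], [0, 0, -0.068, 0.0265, -0.024, 0, 0.5], [0, 0, -0.068, 0.0265, -0.024, 0, 0.5], [0, 0, -0.068, 0.0265, -0.024, 0, 0.5]]]'

```text
clock: 0.98
tcp_pos: [0.3376, 0.3365, 0.3424]
ee_rot: [-1.481, -0.617, 0.617]
ft_force: [0.4, 0.8, -0.2]
opening: 0.503
```

Request:
apply_moves --series '[[[0, 0, -0.068, 0.0265, -0.024, 0, 0.5], [0, 0, -0.068, 0.0265, -0.024, 0, 0.5], [0, 0, -0.068, 0.0265, -0.024, 0, 0.5], [0, 0, -0.068, 0.0265, -0.024, 0, 0.5], [0, 0, -0.068, 0.0265, -0.024, 0, 0.5], [0, 0, -0.068, 0.0265, -0.024, 0, 0.5], [0, 0, -0.068, 0.0265, -0.024, 0, 0.5], [0, 0, -0.068, 0.0265, -0.024, 0, 0.5], [0, 0, -0.068, 0.0265, -0.024, 0, 0.5], [0, 0, 0, 0, 0, 0, 0.5]]]'

```text
clock: 1.82
tcp_pos: [0.5788, 0.1179, 0.3403]
ee_rot: [-1.568, -0.134, 0.136]
ft_force: [0.8, 1.1, -0.9]
opening: 0.498
```

```bash
python3 - <<'E'
from cell import robot, imaging
import cv2,numpy as np
from scipy.spatial.transform import Rotation as R
s=robot.read_state();print(s['clock'],s['joints'].round(3),s['tcp_pos'],'\n',R.from_rotvec(s['ee_rot']).as_matrix().round(3),s['opening'])
d=imaging.read_camera("wrist"); cv2.imwrite("pics/w1.png",d["color"]); np.savez("w1.npz",**d)
print(d["world_from_camera"])
E
```

```text
1.8167 [ 2.020e-01  3.660e-01  5.300e-01  1.737e+00 -1.000e-03  1.601e+00] [0.57878121 0.1178762  0.34034643] 
 [[ 0.985 -0.001 -0.171]
 [ 0.171 -0.002  0.985]
 [-0.002 -1.    -0.002]] 0.4975188678559068
[[ 0.98500876 -0.16688245 -0.0436806   0.566581  ]
 [ 0.17247559  0.94812585  0.26703847  0.1851075 ]
 [-0.00314933 -0.27056907  0.96269541  0.51606376]
 [ 0.          0.          0.          1.        ]]
```

View pics/w1.png

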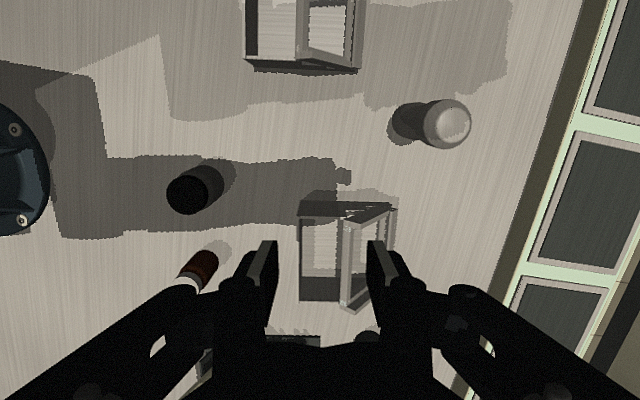

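The narrow bin is cropped at the top (~(303,35)), and the fingers hide part of the wide bin at (345,255). I'll shift the camera to get one clean view of each.

Request:
apply_moves --series '[[[0, 0, 0, -0.01, 0.035, 0, 0.5], [0, 0, 0, -0.01, 0.035, 0, 0.5], [0, 0, 0, -0.01, 0.035, 0, 0.5], [0, 0, 0, 0, 0, 0, 0.5], [0, 0, 0, 0, 0, 0, 0.5]]]'

```text
clock: 2.28
tcp_pos: [0.5438, 0.2291, 0.3424]
ee_rot: [-1.566, -0.144, 0.145]
ft_force: [0.3, -0.4, 0.5]
opening: 0.5
```

```bash
cat > snap.py <<'E'
import sys
from cell import robot, imaging
import cv2,numpy as np
from scipy.spatial.transform import Rotation as R
n=sys.argv[1]; tag=sys.argv[2]
s=robot.read_state();print(s['clock'],s['joints'].round(3),s['tcp_pos'].round(4),s['ft_force'].round(1),s['opening'].round(3))
d=imaging.read_camera(n); cv2.imwrite(f"pics/{tag}.png",d["color"]); np.savez(f"{tag}.npz",**d,tcp=s['tcp_pos'],rot=s['ee_rot'])
E
python3 snap.py wrist w2
```

```text
Traceback (most recent call last):
  File "snap.py", line 6, in <module>
    s=robot.read_state();print(s['clock'],s['joints'].round(3),s['tcp_pos'].round(4),s['ft_force'].round(1),s['opening'].round(3))
                                                                                                            ^^^^^^^^^^^^^^^^^^
AttributeError: 'float' object has no attribute 'round'
```

Request:
apply_moves --series '[[[0, 0, 0, 0.01, -0.04, 0, 0.5], [0, 0, 0, 0.01, -0.04, 0, 0.5], [0, 0, 0, 0.01, -0.04, 0, 0.5], [0, 0, 0, 0.0, -0.04, 0, 0.5], [0, 0, 0, 0.0, -0.04, 0, 0.5], [0, 0, 0, 0, 0, 0, 0.5], [0, 0, 0, 0, 0, 0, 0.5]]]'

```text
clock: 2.87
tcp_pos: [0.5748, 0.024, 0.3427]
ee_rot: [-1.567, -0.138, 0.138]
ft_force: [0.4, 0.4, 0.9]
opening: 0.501
```

```bash
python3 snap.py wrist w3
```

```text
Traceback (most recent call last):
  File "snap.py", line 6, in <module>
    s=robot.read_state();print(s['clock'],s['joints'].round(3),s['tcp_pos'].round(4),s['ft_force'].round(1),s['opening'].round(3))
                                                                                                            ^^^^^^^^^^^^^^^^^^
AttributeError: 'float' object has no attribute 'round'
```

```bash
sed -i "s/s\['opening'\].round(3)/round(s['opening'],3)/" snap.py; python3 snap.py wrist w3
```

```text
2.8667 [ 0.042  0.334  0.488  1.725 -0.     1.437] [0.5748 0.024  0.3427] [0.4 0.4 0.9] 0.501
```

Request:
apply_moves --series '[[[0, 0, 0, -0.01, 0.04, 0, 0.5], [0, 0, 0, -0.01, 0.04, 0, 0.5], [0, 0, 0, -0.01, 0.04, 0, 0.5], [0, 0, 0, 0.0, 0.04, 0, 0.5], [0, 0, 0, 0.0, 0.04, 0, 0.5], [0, 0, 0, 0, 0, 0, 0.5], [0, 0, 0, 0, 0, 0, 0.5]]]'

```text
clock: 3.5
tcp_pos: [0.5442, 0.2303, 0.3418]
ee_rot: [-1.566, -0.145, 0.147]
ft_force: [-0.4, -1.1, -0.0]
opening: 0.505
```

```bash
python3 snap.py wrist w2
```

```text
3.5 [0.4   0.366 0.535 1.74  0.    1.785] [0.5442 0.2303 0.3418] [-0.4 -1.1 -0. ] 0.505
```

View pics/w3.png

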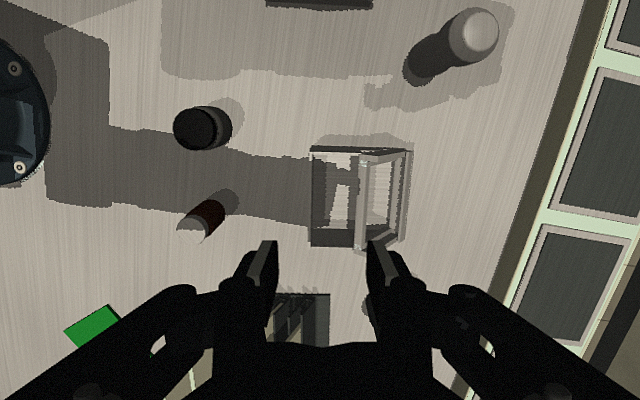

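View pics/w2.png

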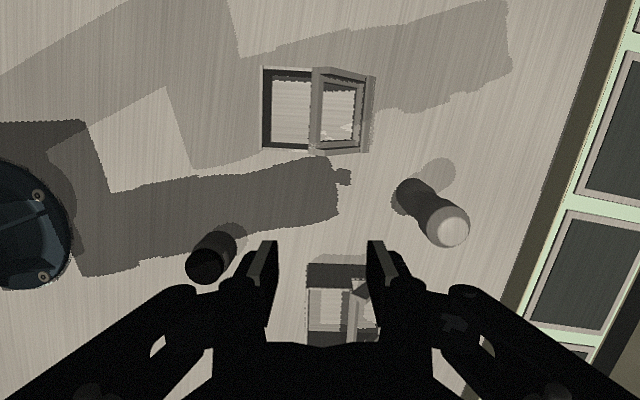

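```bash
python3 - <<'E'
from h import *
ims=[]
for t,(a,b,c,e) in (("w3",(135,260,300,420)),("w2",(55,165,250,390))):
    d=np.load(t+".npz"); P=cloud(d); 
    print(t,"table",np.nanmedian(P[150:170,270:295,2]) , np.nanmedian(P[10:40,150:200,2]))
    c1=cv2.resize(d["color"][a:b,c:e],(390,400),interpolation=cv2.INTER_CUBIC)
    z=np.nan_to_num(np.clip(P[a:b,c:e,2]/.13*255,0,255)).astype(np.uint8)
    c2=cv2.resize(cv2.applyColorMap(z,cv2.COLORMAP_JET),(390,400),interpolation=cv2.INTER_NEAREST)
    ims.append(np.hstack([c1,c2]))
cv2.imwrite("pics/bw.png",ims[0]); cv2.imwrite("pics/bn.png",ims[1])
E
```

```text
w3 table 5.808457961575808e-05 0.0004678271619261154
w2 table 0.00018199697741738685 0.0003852628160148086
```

View pics/bw.png

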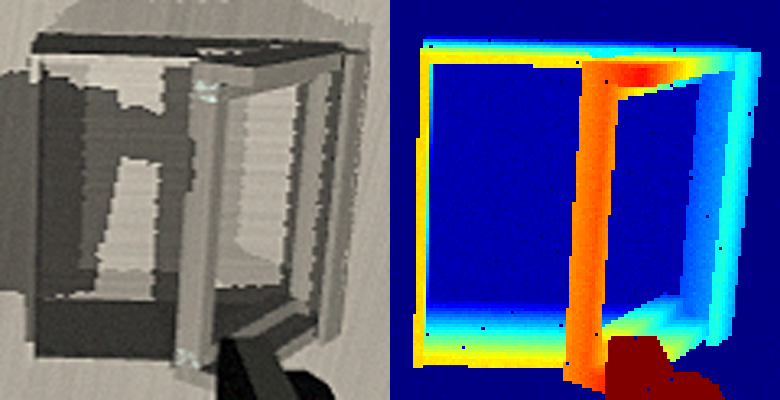

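View pics/bn.png

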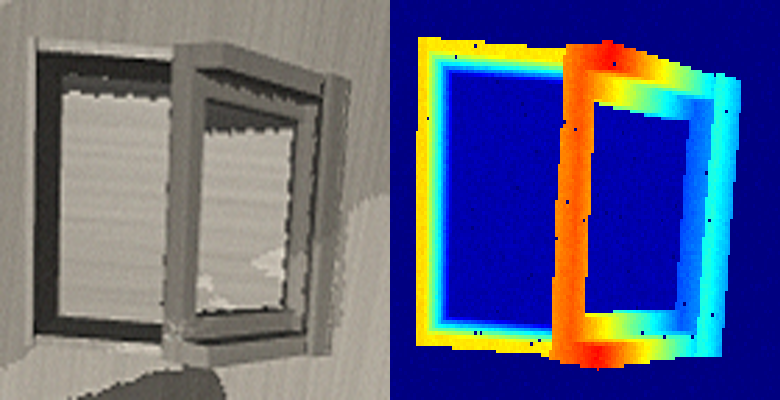

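```bash
cat > b.py <<'E'
from h import *
A=np.radians(38)
def fr(y,a=A): # bin axes: n,ey,ez
    ex=np.array([np.cos(y),np.sin(y),0]); k=np.array([0,0,1.])
    return ex*np.cos(a)+k*np.sin(a), np.array([-np.sin(y),np.cos(y),0]), -ex*np.sin(a)+k*np.cos(a)
for t,(a,b,c,e) in (("w3",(135,260,300,420)),("w2",(55,165,250,390))):
    d=np.load(t+".npz"); P=cloud(d)[a:b,c:e].reshape(-1,3); P=P[(P[:,2]>.012)&(P[:,2]<.16)]
    ys=np.radians(np.arange(-25,25,.25)); sc=[]
    for y in ys:
        n,ey,ez=fr(y); s=0
        for v in (P@n,P@ez): s+=(np.histogram(v,bins=np.arange(v.min(),v.max(),.001))[0].astype(float)**2).sum()
        sc.append(s)
    y=ys[np.argmax(sc)]; print(t,"yaw",np.degrees(y), len(P))
    n,ey,ez=fr(y)
    for nm,v in (("n",P@n),("ez",P@ez),("ey",P@ey)):
        h,ed=np.histogram(v,bins=np.arange(v.min(),v.max()+.002,.002)); print(nm,[(round(float(x)*1e3),int(q)) for x,q in zip(ed,h) if q>25 or nm=="ey"])
E
python3 b.py
```

```text
w3 yaw 8.25 5204
n [(475, 27), (477, 33), (479, 33), (481, 39), (483, 40), (485, 38), (487, 127), (489, 208), (491, 79), (493, 47), (495, 51), (497, 48), (499, 42), (501, 52), (503, 39), (505, 47), (507, 48), (509, 42), (511, 38), (513, 38), (515, 39), (517, 38), (519, 38), (521, 34), (523, 43), (525, 38), (527, 37), (529, 45), (531, 36), (535, 27), (537, 26), (545, 28), (547, 146), (549, 142), (551, 171), (553, 165), (555, 244), (557, 539), (559, 293), (561, 130), (563, 128), (565, 138), (567, 130), (569, 126), (571, 82), (573, 184), (575, 69), (577, 66), (579, 121), (581, 504)]
ez [(-406, 52), (-404, 139), (-402, 616), (-400, 157), (-398, 62), (-396, 64), (-394, 73), (-392, 81), (-390, 102), (-388, 223), (-386, 48), (-380, 28), (-376, 31), (-374, 35), (-370, 33), (-368, 34), (-366, 34), (-364, 39), (-362, 36), (-360, 35), (-358, 34), (-356, 40), (-354, 42), (-352, 36), (-350, 40), (-348, 40), (-346, 41), (-344, 37), (-342, 36), (-340, 43), (-338, 47), (-336, 43), (-334, 42), (-332, 46), (-330, 48), (-328, 51), (-326, 54), (-324, 49), (-322, 50), (-320, 65), (-318, 66), (-316, 100),
[... 2314 characters left out ...]
 (-237, 46), (-235, 45), (-233, 36), (-231, 80), (-229, 195), (-227, 28)]
ey [(176, 151), (178, 221), (180, 272), (182, 105), (184, 183), (186, 102), (188, 104), (190, 110), (192, 101), (194, 56), (196, 64), (198, 56), (200, 60), (202, 61), (204, 58), (206, 66), (208, 62), (210, 54), (212, 69), (214, 51), (216, 69), (218, 58), (220, 60), (222, 69), (224, 56), (226, 65), (228, 63), (230, 60), (232, 64), (234, 67), (236, 63), (238, 68), (240, 63), (242, 62), (244, 68), (246, 62), (248, 65), (250, 65), (252, 67), (254, 60), (256, 65), (258, 62), (260, 60), (262, 66), (264, 66), (266, 107), (268, 120), (270, 113), (272, 120), (274, 148), (276, 193), (278, 268), (280, 304), (282, 193), (284, 19)]
```

```bash
cat > b2.py <<'E'
from h import *
from scipy.optimize import least_squares
from b import fr
def run():
  for t,(a,b,c,e),y,o,g,yc,hw in (("w3",(135,260,300,420),8.25,.5585,-.4013,-.1142,.072),("w2",(55,165,250,390),7.0,.5009,-.3562,.230,.054)):
    d=np.load(t+".npz"); P=cloud(d)[a:b,c:e].reshape(-1,3); P=P[(P[:,2]>.012)&(P[:,2]<.16)]
    p=np.array([np.radians(y),np.radians(38),o,g])
    for it in range(6):
        n,ey,ez=fr(p[0],p[1]); sn=P@n-p[2]; sz=P@ez-p[3]; w=.003
        m1=(abs(sn)<w)&(sz>0)&(sz<.096); m2=(abs(sn-.016)<w)&(sz>0.01)&(sz<.096); m3=(abs(sz)<w)&(sn>.003)&(sn<.02); m4=(abs(sz-.014)<w)&(sn>.017)&(sn<.026); m5=(abs(sz-.095)<w)
        def f(q):
            n,ey,ez=fr(q[0],q[1]); return np.concatenate([P[m1]@n-q[2],P[m2]@n-q[2]-.016,P[m3]@ez-q[3],P[m4]@ez-q[3]-.014])
        p=least_squares(f,p,loss='soft_l1',f_scale=.001).x
    n,ey,ez=fr(p[0],p[1])
    v=P@ey
    print(t,"yaw,lean",np.degrees(p[:2]).round(2),"plane,gutter",p[2:].round(4),[int(m.sum()) for m in (m1,m2,m3,m4,m5)],"lip",np.median(P[m4]@ez-p[3]),"cheek",np.median(P[m2]@n-p[2]),"rim end",np.median(P[m5]@ez-p[3]))
    ex=np.array([np.cos(p[0]),np.sin(p[0]),0]); 
    print(" ey pct",np.percentile(v,[.3,1,3,97,99,99.7]).round(4))
    for mm in (m2,m3,m4): print("  cheek/gutter/lip ey",np.percentile(v[mm],[1,50,99]).round(4))
    n,ey,ez=fr(p[0]) ; 
    C=n*(p[2]+.004)+ez*(p[3]+.08)+ey*yc
    print(" seat centre (yc=%.4f)"%yc,C.round(4))
run()
E
python3 b2.py | grep -v "^n\|^e\|^w. yaw [0-9]"
```

```text
w3 yaw,lean [ 8.33 38.26] plane,gutter [ 0.5571 -0.404 ] [885, 264, 459, 295, 1112] lip 0.013718076028074566 cheek 0.016028035767257143 rim end 0.09523297690535562
 ey pct [-0.1872 -0.1864 -0.1844 -0.0432 -0.043  -0.0428]
  cheek/gutter/lip ey [-0.1869 -0.0486 -0.0429]
  cheek/gutter/lip ey [-0.1785 -0.1131 -0.0536]
  cheek/gutter/lip ey [-0.1856 -0.1124 -0.044 ]
 seat centre (yc=-0.1142) [ 0.6514 -0.0201  0.0901]
w2 yaw,lean [ 7.1 38.2] plane,gutter [ 0.4999 -0.3579] [1111, 514, 283, 274, 1042] lip 0.013777092543369146 cheek 0.01603833514837205 rim end 0.09513702061654747
 ey pct [0.1752 0.1756 0.1769 0.2814 0.2825 0.2829]
  cheek/gutter/lip ey [0.1751 0.275  0.2829]
  cheek/gutter/lip ey [0.1841 0.2326 0.2748]
  cheek/gutter/lip ey [0.1763 0.2323 0.2819]
 seat centre (yc=0.2300) [0.5354 0.2984 0.0913]
```

```bash
sed -i 's/n,ey,ez=fr(p\[0\]) ; /yc={"w3":-.1149,"w2":.2291}[t]/' b2.py; python3 b2.py | grep -A5 "yaw,lean"
sed 's/"w3",(135,260,300,420)/"top0",(134,188,288,342)/;s/"w2",(55,165,250,390)/"top0",(165,218,204,248)/;s/{"w3":-.1149,"w2":.2291}\[t\]/yc/' b2.py > b3.py; python3 b3.py | grep -A5 "yaw,lean"
```

```text
w3 yaw,lean [ 8.33 38.26] plane,gutter [ 0.5571 -0.404 ] [885, 264, 459, 295, 1112] lip 0.013718076028074566 cheek 0.016028035767257143 rim end 0.09523297690535562
 ey pct [-0.1872 -0.1864 -0.1844 -0.0432 -0.043  -0.0428]
  cheek/gutter/lip ey [-0.1869 -0.0486 -0.0429]
  cheek/gutter/lip ey [-0.1785 -0.1131 -0.0536]
  cheek/gutter/lip ey [-0.1856 -0.1124 -0.044 ]
 seat centre (yc=-0.1149) [ 0.6511 -0.0208  0.0931]
w2 yaw,lean [ 7.1 38.2] plane,gutter [ 0.4999 -0.3579] [1111, 514, 283, 274, 1042] lip 0.013777092543369146 cheek 0.01603833514837205 rim end 0.09513702061654747
 ey pct [0.1752 0.1756 0.1769 0.2814 0.2825 0.2829]
  cheek/gutter/lip ey [0.1751 0.275  0.2829]
  cheek/gutter/lip ey [0.1841 0.2326 0.2748]
  cheek/gutter/lip ey [0.1763 0.2323 0.2819]
 seat centre (yc=0.2291) [0.5352 0.2975 0.0932]
top0 yaw,lean [ 8.42 38.73] plane,gutter [ 0.5547 -0.4059] [108, 43, 43, 34, 119] lip 0.013875110927369927 cheek 0.015956060872892253 rim end 0.0946163013563055
 ey pct [-0.1881 -0.1852 -0.1837 -0.044  -0.0425 -0.042 ]
  cheek/gutter/lip ey [-0.1848 -0.0578 -0.042 ]
  cheek/gutter/lip ey [-0.1774 -0.1064 -0.0547]
  cheek/gutter/lip ey [-0.1735 -0.1165 -0.048 ]
 seat centre (yc=-0.1142) [ 0.6496 -0.0193  0.0953]
top0 yaw,lean [ 7.22 39.23] plane,gutter [ 0.4949 -0.3656] [109, 56, 30, 29, 104] lip 0.013795136112246809 cheek 0.016153590556983177 rim end 0.09473842274441893
 ey pct [0.1752 0.1754 0.1757 0.2822 0.2836 0.2842]
  cheek/gutter/lip ey [0.1756 0.2215 0.2839]
  cheek/gutter/lip ey [0.1765 0.2257 0.275 ]
  cheek/gutter/lip ey [0.1776 0.2358 0.281 ]
 seat centre (yc=0.2300) [0.5336 0.2995 0.0943]
```

```bash
cat > g.py <<'E'
from h import *
from b_fr import fr
from scipy.spatial.transform import Rotation as R
from cell import robot
# frames: centre, yaw deg, lean deg
import json
F=json.load(open("F.json"))
def tgt(name,x=0,y=0,z=0):
    c,yaw,lean=F[name]; n,ey,ez=fr(np.radians(yaw),np.radians(lean))
    p=np.array(c)+x*n+y*ey+z*ez
    return p,np.stack([n,-ez,np.cross(n,-ez)],1)
def delta(name,x=0,y=0,z=0):
    p,M=tgt(name,x,y,z); s=robot.read_state(); Rc=R.from_rotvec(s['ee_rot'])
    dr=(R.from_matrix(M)*Rc.inv()).as_rotvec()
    print(name,(x,y,z),"tcp tgt",p.round(4),"shift",(p-s['tcp_pos']).round(4),"turn",dr.round(4),"| now",s['tcp_pos'].round(4),"j",s['joints'].round(2),"f",s['ft_force'].round(1),"op",round(s['opening'],3),"t",s['clock'])
E
cat > b_fr.py <<'E'
import numpy as np
def fr(y,a):
    ex=np.array([np.cos(y),np.sin(y),0]); k=np.array([0,0,1.])
    return ex*np.cos(a)+k*np.sin(a), np.array([-np.sin(y),np.cos(y),0]), -ex*np.sin(a)+k*np.cos(a)
E
python3 - <<'E'
import numpy as np, json
from b_fr import fr
yaw,lean=9.136,23.877; n,ey,ez=fr(np.radians(yaw),np.radians(lean))
def c(off,mid):
    # solve n.C=off-.004, ey.C=mid, Cz=.0947
    return np.linalg.solve(np.array([n,ey,[0,0,1]]),[off-.004,mid,.0947]).round(4).tolist()
F={"c84":[c(.51385,-.3931),yaw,24],"c120":[c(.47179,-.3863),yaw,24],"sW":[[.6511,-.0208,.0931],8.33,38],"sN":[[.5352,.2975,.0932],7.1,38]}
json.dump(F,open("F.json","w")); print(F)
from g import delta
delta("c84",z=.25)
E
```

```text
{'c84': [[0.5715, -0.3062, 0.0947], 9.136, 24], 'c120': [[0.525, -0.3068, 0.0947], 9.136, 24], 'sW': [[0.6511, -0.0208, 0.0931], 8.33, 38], 'sN': [[0.5352, 0.2975, 0.0932], 7.1, 38]}
c84 (0, 0, 0.25) tcp tgt [ 0.4711 -0.3223  0.3231] shift [-0.0733 -0.551  -0.019 ] turn [ 0.0719 -0.4134 -0.0238] | now [0.5444 0.2287 0.3421] j [ 0.4   0.37  0.53  1.74 -0.    1.78] f [-0.4 -0.4 -0.5] op 0.5 t 3.55
```

Request:
apply_moves --series '[[[0, 0, 0, -0.005, -0.037, 0.01, 0.5], [0, 0, 0, -0.005, -0.037, 0, 0.5], [0, 0, 0, -0.005, -0.037, 0, 0.5], [0, 0, 0, -0.005, -0.037, 0, 0.5], [0, 0, 0, -0.005, -0.037, 0, 0.5], [0.007, -0.041, -0.002, -0.005, -0.037, 0, 0.5], [0.007, -0.041, -0.002, -0.005, -0.037, 0, 0.5], [0.007, -0.041, -0.002, -0.005, -0.037, 0, 0.5], [0.007, -0.041, -0.002, -0.005, -0.037, 0, 0.6], [0.007, -0.041, -0.002, -0.005, -0.037, 0, 0.6]]]'

```text
clock: 4.38
tcp_pos: [0.4938, -0.1454, 0.3531]
ee_rot: [-1.545, -0.297, -0.033]
ft_force: [1.0, -0.4, -0.3]
opening: 0.4
```

Request:
apply_moves --series '[[[0.007, -0.041, -0.002, -0.005, -0.037, -0.005, 0.6], [0.007, -0.041, -0.002, -0.005, -0.037, -0.005, 0.6], [0.007, -0.041, -0.002, -0.005, -0.037, -0.005, 0.6], [0.007, -0.041, -0.002, -0.005, -0.037, -0.005, 0.6], [0.007, -0.041, -0.002, -0.003, -0.033, 0, 0.6], [0, 0, 0, 0, 0, 0, 0.6], [0, 0, 0, 0, 0, 0, 0.6]]]'

```text
clock: 4.97
tcp_pos: [0.4701, -0.3264, 0.332]
ee_rot: [-1.511, -0.442, -0.205]
ft_force: [-0.1, 0.9, 0.4]
opening: 0.399
```

```bash
python3 snap.py wrist w4; python3 -c "
from g import delta
delta('c84',z=.25)"
```

```text
4.9667 [-0.804  0.09   0.059  1.291  0.337  0.654] [ 0.4701 -0.3264  0.332 ] [-0.1  0.9  0.4] 0.399
c84 (0, 0, 0.25) tcp tgt [ 0.4711 -0.3223  0.3231] shift [ 0.0002  0.0027 -0.0093] turn [ 0.0006 -0.0035  0.0029] | now [ 0.4709 -0.3251  0.3324] j [-0.8   0.09  0.06  1.29  0.34  0.65] f [-1.2  0.2  0.3] op 0.402 t 5.0167
```

View pics/w4.png

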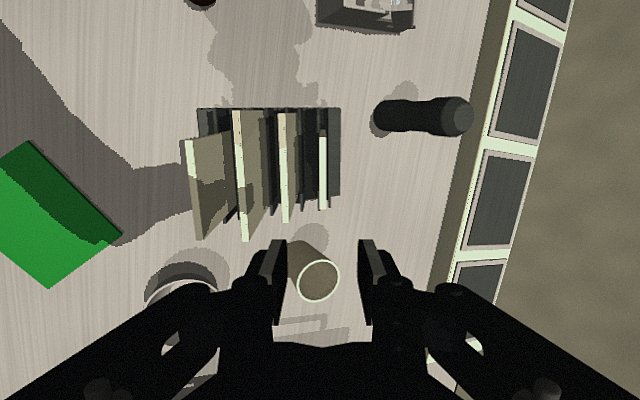

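```bash
cat > r.py <<'E'
import sys
from h import *
from b_fr import fr
from scipy.optimize import least_squares
t=sys.argv[1]; d=np.load(t+".npz"); P=cloud(d)
m=np.zeros(P.shape[:2],bool); m[105:243,175:345]=1
T=P[m&(P[...,2]>.150)&(P[...,2]<.18)]
print("tops z pct",np.percentile(T[:,2],[5,25,50,75,95,99]).round(4))
yaw,lean=9.136,24
def top(yaw,lean):
    n,ey,ez=fr(np.radians(yaw),np.radians(lean)); return n,ey,ez
n,ey,ez=top(yaw,lean)
w=T@ez; k=w>np.percentile(w,99)-.008
# top-face plane: points with ez coordinate near max
h,e=np.histogram(w,bins=np.arange(w.min(),w.max()+.001,.001)); print("ez hist",[(round(float(a),3),int(b)) for a,b in zip(e,h)][-16:])
wt=e[np.argmax(h)]+.0005; S=T[abs(w-wt)<.0025]; sn=S@n
h,e=np.histogram(sn,bins=np.arange(sn.min()-.001,sn.max()+.003,.002)); print("n hist",[(round(float(a),3),int(b)) for a,b in zip(e,h) if b])
c=[.3798+.042*i+.004*0 for i in range(4)]
for off in (.38382,.42588,.46779,.50985):
    q=S[abs(S@n-off)<.008]; 
    if len(q)<5: continue
    s=q@n; v=q@ey
    lo,hi=np.percentile(v,[1.5,98.5]); A=np.polyfit(v,s,1)
    print("plate n mid",((np.percentile(s,2)+np.percentile(s,98))/2).round(4),"thick",(np.percentile(s,98)-np.percentile(s,2)).round(4),"y",lo.round(4),hi.round(4),"w",(hi-lo).round(4),"mid",((lo+hi)/2).round(4),"ez",np.median(q@ez).round(4),"yaw corr deg",np.degrees(np.arctan(A[0])).round(2),len(q))
E
python3 r.py w4
```

```text
tops z pct [0.153  0.164  0.1671 0.1682 0.1694 0.17  ]
ez hist [(-0.001, 51), (-0.0, 31), (0.001, 37), (0.002, 38), (0.003, 42), (0.004, 42), (0.005, 38), (0.006, 41), (0.007, 37), (0.008, 34), (0.009, 46), (0.01, 45), (0.011, 157), (0.012, 409), (0.013, 220), (0.014, 26)]
n hist [(0.386, 88), (0.388, 66), (0.422, 172), (0.424, 254), (0.426, 251), (0.428, 265), (0.43, 142)]
plate n mid 0.3879 thick 0.0013 y -0.4512 -0.3543 w 0.0969 mid -0.4028 ez -0.0064 yaw corr deg -0.22 154
plate n mid 0.4267 thick 0.008 y -0.4614 -0.3283 w 0.133 mid -0.3948 ez -0.0063 yaw corr deg -0.3 1084
```

```bash
cat > r2.py <<'E'
import sys
from h import *
from b_fr import fr
t=sys.argv[1]; d=np.load(t+".npz"); P=cloud(d)
m=np.zeros(P.shape[:2],bool); m[105:243,175:345]=1
T=P[m&(P[...,2]>.120)&(P[...,2]<.18)]
for yaw in (9.136,8.8):
  n,ey,ez=fr(np.radians(yaw),np.radians(24))
  for i,off in enumerate((.3847,.4265,.4682,.5103)):
    q=T[abs(T@n-off)<.012]; w=q@ez
    wt=np.percentile(w,99); 
    h,e=np.histogram(w[w>wt-.01],bins=np.arange(wt-.01,wt+.004,.001)); w0=e[np.argmax(h)]+.0005
    s=q[abs(w-w0)<.002]; a=s@n; v=s@ey; lo,hi=np.percentile(v,[1,99]); A=np.polyfit(v,a,1)
    print(yaw,i,"n",np.percentile(a,[2,50,98]).round(4),"y",lo.round(4),hi.round(4),"w",(hi-lo).round(4),"mid",((lo+hi)/2).round(4),"ez top",w0.round(4),"z",np.median(s[:,2]).round(4),"yawcorr",np.degrees(np.arctan(A[0])).round(2),len(s))
E
python3 r2.py w4
python3 - <<'E'
import json
import numpy as np
from b_fr import fr
F=json.load(open("F.json"))
n,ey,ez=fr(np.radians(9.136),np.radians(24))
for k in("c84","c120"): c=np.array(F[k][0]); print(k,(c@n).round(4),(c@ey).round(4),(c@ez+.08).round(4))
E
```

```text
9.136 0 n [0.3806 0.3847 0.3884] y -0.4536 -0.3537 w 0.0999 mid -0.4036 ez top 0.0124 z 0.1679 yawcorr 0.32 835
9.136 1 n [0.4227 0.4268 0.4306] y -0.4619 -0.3274 w 0.1345 mid -0.3947 ez top -0.0063 z 0.1679 yawcorr -0.25 1055
9.136 2 n [0.4641 0.4682 0.4721] y -0.4482 -0.3307 w 0.1175 mid -0.3895 ez top -0.025 z 0.1676 yawcorr 0.53 817
9.136 3 n [0.5063 0.5099 0.5134] y -0.4387 -0.3557 w 0.0829 mid -0.3972 ez top -0.0436 z 0.1675 yawcorr -0.0 515
8.8 0 n [0.3827 0.3868 0.3905] y -0.4516 -0.3516 w 0.0999 mid -0.4016 ez top 0.0115 z 0.1679 yawcorr 0.04 834
8.8 1 n [0.4246 0.4289 0.4328] y -0.4596 -0.3251 w 0.1345 mid -0.3924 ez top -0.0072 z 0.1679 yawcorr -0.55 1056
8.8 2 n [0.4663 0.4703 0.4741] y -0.4457 -0.3282 w 0.1175 mid -0.3869 ez top -0.0258 z 0.1676 yawcorr 0.24 815
8.8 3 n [0.5086 0.512  0.5156] y -0.4358 -0.3529 w 0.0829 mid -0.3943 ez top -0.0445 z 0.1675 yawcorr -0.32 513
c84 0.5096 -0.3931 -0.0432
c120 0.4675 -0.3863 -0.0245
```

```bash
python3 - <<'E'
import json,numpy as np
from b_fr import fr
F=json.load(open("F.json")); n,ey,ez=fr(np.radians(9.136),np.radians(24))
F["c84"][0]=(n*.5098-ey*.397+ez*-.1234).tolist(); F["c120"][0]=(n*.4682-ey*.3893+ez*-.105).tolist(); F["c120"][1]=9.5
json.dump(F,open("F.json","w")); print(F)
from g import delta
delta("c84",z=.10)
E
```

```text
{'c84': [[0.5724070219503177, -0.3100472883995605, 0.09462283116694602], 9.136, 24], 'c120': [[0.5262740255379619, -0.3096673946555373, 0.09451182323561658], 9.5, 24], 'sW': [[0.6511, -0.0208, 0.0931], 8.33, 38], 'sN': [[0.5352, 0.2975, 0.0932], 7.1, 38]}
c84 (0, 0, 0.1) tcp tgt [ 0.5322 -0.3165  0.186 ] shift [ 0.0614  0.0086 -0.1464] turn [ 0.0006 -0.0035  0.0029] | now [ 0.4709 -0.3251  0.3324] j [-0.8   0.09  0.06  1.29  0.34  0.65] f [-1.2  0.2  0.3] op 0.402 t 5.0167
```

Request:
apply_moves --series '[[[0, -0.003, 0.003, 0.01, 0.002, -0.024, 0.66], [0, 0, 0, 0.01, 0.0015, -0.025, 0.66], [0, 0, 0, 0.01, 0.0015, -0.025, 0.66], [0, 0, 0, 0.01, 0.0015, -0.025, 0.66], [0, 0, 0, 0.01, 0.001, -0.025, 0.66], [0, 0, 0, 0.0115, 0.001, -0.022, 0.66], [0, 0, 0, 0, 0, 0, 0.66], [0, 0, 0, 0, 0, 0, 0.66]]]'

```text
clock: 5.68
tcp_pos: [0.5337, -0.3137, 0.186]
ee_rot: [-1.507, -0.452, -0.198]
ft_force: [1.0, -0.0, 0.6]
opening: 0.339
```

```bash
python3 snap.py wrist w5; python3 -c "
from g import delta
delta('c84',z=.031)"; python3 - <<'E'
import sys; sys.path.insert(0,'.')
E
python3 - <<'E'
from h import *
from b_fr import fr
d=np.load("w5.npz");P=cloud(d);T=P[(P[...,2]>.13)&(P[...,2]<.18)&(P[...,0]>.4)]
n,ey,ez=fr(np.radians(9.136),np.radians(24))
for off in (.4682,.5098):
    q=T[abs(T@n-off)<.007]; q=q[q[:,2]>.163]; print(len(q),np.percentile(q@n,[2,50,98]),np.percentile(q@ey,[1,99]))
E
```

```text
5.6833 [-0.702  0.188 -0.202  0.903  0.315  0.748] [ 0.5337 -0.3137  0.186 ] [ 1.  -0.   0.6] 0.339
c84 (0, 0, 0.031) tcp tgt [ 0.56   -0.312   0.1229] shift [ 0.0259  0.0026 -0.0646] turn [ 0.0012  0.0003 -0.005 ] | now [ 0.534  -0.3146  0.1875] j [-0.7   0.19 -0.2   0.9   0.31  0.75] f [0.2 0.1 0.5] op 0.34 t 5.7333
2343 [0.46481615 0.46915447 0.47271287] [-0.42033231 -0.33012293]
1427 [0.50667523 0.51013901 0.51390704] [-0.43785567 -0.35564378]
```

View pics/w5.png

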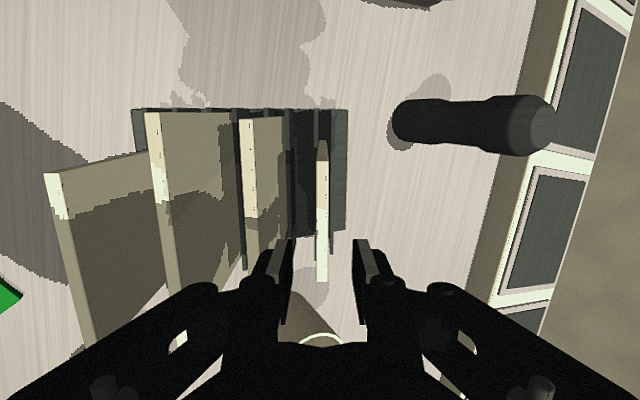

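The cover's top edge sits midway between the fingers (column ~321, fingers at 290 and 355). I'll go down the slope and close.

Request:
apply_moves --series '[[[0, 0, 0, 0.0065, 0.0006, -0.016, 0.66], [0, 0, 0, 0.0065, 0.0006, -0.016, 0.66], [0, 0, 0, 0.0065, 0.0006, -0.016, 0.66], [0, 0, 0, 0.0065, 0.0006, -0.0165, 0.66], [0, 0, 0, 0, 0, 0, 0.66], [0, 0, 0, 0, 0, 0, 0.8], [0, 0, 0, 0, 0, 0, 1], [0, 0, 0, 0, 0, 0, 1], [0, 0, 0, 0, 0, 0, 1], [0, 0, 0, 0, 0, 0, 1]]]'

```text
clock: 6.57
tcp_pos: [0.5604, -0.3139, 0.1243]
ee_rot: [-1.511, -0.454, -0.203]
ft_force: [-3.4, 1.2, 7.7]
opening: 0.073
```

```bash
python3 -c "
from g import delta
delta('c84',z=.031);delta('c84',z=.225)"
```

```text
c84 (0, 0, 0.031) tcp tgt [ 0.56   -0.312   0.1229] shift [-0.0004  0.0019 -0.0014] turn [ 0.0025  0.0029 -0.0029] | now [ 0.5604 -0.3139  0.1243] j [-0.67  0.26 -0.28  0.74  0.31  0.78] f [-3.4  1.2  7.7] op 0.073 t 6.5667
c84 (0, 0, 0.225) tcp tgt [ 0.4821 -0.3246  0.3002] shift [-0.0783 -0.0107  0.1758] turn [ 0.0025  0.0029 -0.0029] | now [ 0.5604 -0.3139  0.1243] j [-0.67  0.26 -0.28  0.74  0.31  0.78] f [-3.4  1.2  7.7] op 0.073 t 6.5667
```

Request:
apply_moves --series '[[[0, 0, 0, -0.0048, -0.0008, 0.011, 1], [0, 0, 0, -0.0097, -0.0015, 0.022, 1], [0, 0, 0, -0.0097, -0.0015, 0.022, 1], [0, 0, 0, -0.0097, -0.0016, 0.022, 1], [0, 0, 0, -0.0097, -0.0015, 0.022, 1], [0, 0, 0, -0.0097, -0.0015, 0.022, 1], [0, 0, 0, -0.0097, -0.0016, 0.022, 1], [0, 0, 0, -0.0097, -0.0015, 0.022, 1], [0, 0, 0, -0.0097, -0.0015, 0.022, 1], [0, 0, 0, 0, 0, 0.01, 1]]]'

```text
clock: 7.4
tcp_pos: [0.4762, -0.3269, 0.3231]
ee_rot: [-1.513, -0.453, -0.203]
ft_force: [0.6, -0.4, -1.3]
opening: 0.07
```

```bash
python3 snap.py wrist w6;python3 snap.py side s6; python3 -c "
from g import delta
delta('sN',z=.2); delta('sN',x=.06,z=.12);delta('sN',z=.031)"
```

```text
7.4 [-0.799  0.094  0.038  1.26   0.339  0.654] [ 0.4762 -0.3269  0.3231] [ 0.6 -0.4 -1.3] 0.07
7.45 [-0.798  0.094  0.04   1.259  0.339  0.654] [ 0.4772 -0.3273  0.3241] [ 1.  -1.9  1.1] 0.073
sN (0, 0, 0.2) tcp tgt [0.413  0.2823 0.2508] shift [-0.0644  0.6094 -0.0712] turn [ 0.0392 -0.2386 -0.0371] | now [ 0.4774 -0.3271  0.3221] j [-0.8   0.1   0.04  1.26  0.34  0.65] f [ 0.3 -0.1 -1.1] op 0.071 t 7.5
sN (0.06, 0, 0.12) tcp tgt [0.5088 0.2942 0.2247] shift [ 0.0314  0.6213 -0.0973] turn [ 0.0392 -0.2386 -0.0371] | now [ 0.4774 -0.3271  0.3221] j [-0.8   0.1   0.04  1.26  0.34  0.65] f [ 0.3 -0.1 -1.1] op 0.071 t 7.5
sN (0, 0, 0.031) tcp tgt [0.5163 0.2951 0.1176] shift [ 0.0389  0.6223 -0.2044] turn [ 0.0392 -0.2386 -0.0371] | now [ 0.4774 -0.3271  0.3221] j [-0.8   0.1   0.04  1.26  0.34  0.65] f [ 0.3 -0.1 -1.1] op 0.071 t 7.5
```

View pics/w6.png

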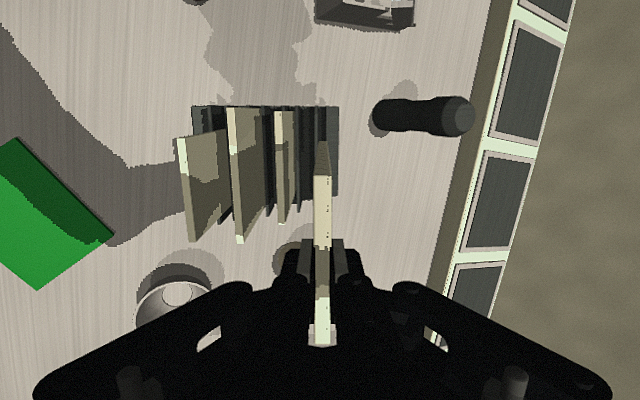

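View pics/s6.png

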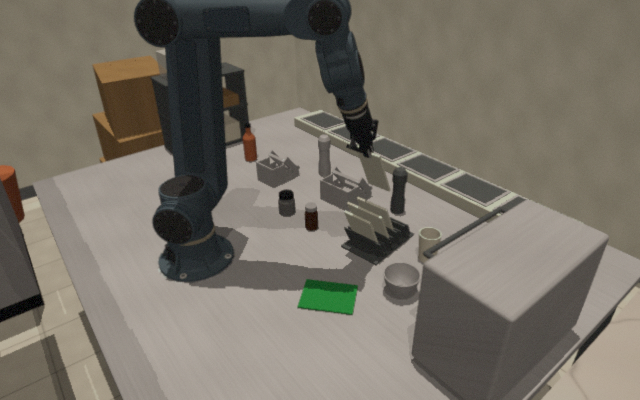

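```bash
cat > hold.py <<'E'
import sys
from h import *
from scipy.spatial.transform import Rotation as R
d=np.load(sys.argv[1]+".npz"); c0,c1,r0,r1=map(int,sys.argv[2:6])
P=cloud(d)[r0:r1,c0:c1]; col=d["color"][r0:r1,c0:c1]
M=R.from_rotvec(d["rot"]).as_matrix(); L=(P-d["tcp"])@M
k=(col.max(-1)>110)&(abs(L[...,0])<.02)&(L[...,1]<.0)&(L[...,1]>-.08)&(abs(L[...,2])<.09)
q=L[k]; print(len(q)); y=q[:,1]; h,e=np.histogram(y,bins=np.arange(-.075,.001,.002)); print([(round(float(a),3),int(b)) for a,b in zip(e,h) if b])
y0=e[np.argmax(h)]+.001; s=q[abs(y-y0)<.004]
print("top edge y",np.median(s[:,1]).round(4),"x range",np.percentile(s[:,0],[2,50,98]).round(4),"z range",np.percentile(s[:,2],[.5,99.5]).round(4), s[:,2].min().round(4),s[:,2].max().round(4))
A=np.polyfit(s[:,2],s[:,0],1); B=np.polyfit(s[:,2],s[:,1],1); print("slopes x/z,y/z",A.round(4),B.round(4))
E
python3 hold.py w6 295 350 130 350
```

```text
2252
[(-0.071, 4), (-0.063, 3), (-0.061, 10), (-0.051, 9), (-0.049, 1707), (-0.047, 496), (-0.045, 3), (-0.043, 3), (-0.041, 4), (-0.039, 1), (-0.037, 1), (-0.033, 1), (-0.023, 1), (-0.021, 1), (-0.019, 1)]
top edge y -0.0474 x range [-0.0046 -0.0008  0.0026] z range [-0.04    0.0429] -0.0412 0.0431
slopes x/z,y/z [-0.002  -0.0009] [-0.0011 -0.0474]
```

Held cover: its centre lies 32.6 mm ahead of the TCP, with a +1.2 mm side offset and square to the tool. Carrying it to the narrow bin.

Request:
apply_moves --series '[[[0.0023, -0.014, -0.0022, -0.0038, 0.02, 0.003, 1], [0.0023, -0.014, -0.0022, -0.0038, 0.036, 0, 1], [0.0023, -0.014, -0.0022, -0.0038, 0.036, 0, 1], [0.0023, -0.014, -0.0022, -0.0038, 0.036, 0, 1], [0.0023, -0.014, -0.0022, -0.0038, 0.036, 0, 1], [0.0023, -0.014, -0.0022, -0.0038, 0.036, 0, 1], [0.0023, -0.014, -0.0022, -0.0038, 0.036, 0, 1], [0.0023, -0.014, -0.0022, -0.0038, 0.036, 0, 1], [0.0023, -0.014, -0.0022, -0.0038, 0.036, 0, 1], [0.0023, -0.014, -0.0022, -0.0038, 0.036, 0, 1]]]'

```text
clock: 8.33
tcp_pos: [0.4381, 0.0186, 0.3212]
ee_rot: [-1.483, -0.542, -0.331]
ft_force: [0.7, 0.1, -1.0]
opening: 0.076
```

Request:
apply_moves --series '[[[0.0023, -0.014, -0.0022, -0.0038, 0.036, 0, 1], [0.0023, -0.014, -0.0022, -0.0038, 0.036, 0, 1], [0.0023, -0.014, -0.0022, -0.0038, 0.036, -0.01, 1], [0.0023, -0.014, -0.0022, -0.0038, 0.036, -0.013, 1], [0.0023, -0.014, -0.0022, -0.0038, 0.036, -0.013, 1], [0.0023, -0.014, -0.0022, -0.0038, 0.036, -0.013, 1], [0.0023, -0.014, -0.0022, -0.0038, 0.036, -0.013, 1], [0, 0, 0, 0, 0.015, -0.01, 1], [0, 0, 0, 0, 0, 0, 1], [0, 0, 0, 0, 0, 0, 1]]]'

```text
clock: 9.17
tcp_pos: [0.4133, 0.2726, 0.2495]
ee_rot: [-1.466, -0.602, -0.409]
ft_force: [-0.3, -0.9, -1.6]
opening: 0.071
```

```bash
python3 snap.py wrist w7; python3 -c "
from g import delta
delta('sN',x=.004,y=-.0012,z=.2026)"; python3 hold.py w7 295 350 130 350
```

```text
9.1667 [ 0.867 -0.222 -0.573  0.707 -0.419  2.197] [0.4133 0.2726 0.2495] [-0.3 -0.9 -1.6] 0.071
sN (0.004, -0.0012, 0.2026) tcp tgt [0.4147 0.2813 0.2553] shift [0.0008 0.0093 0.0048] turn [-0.0001 -0.0113 -0.0033] | now [0.4139 0.272  0.2505] j [ 0.86 -0.22 -0.57  0.71 -0.42  2.2 ] f [-0.2 -0.  -1.8] op 0.073 t 9.2167
2144
[(-0.073, 3), (-0.071, 1), (-0.063, 4), (-0.061, 2), (-0.051, 31), (-0.049, 1792), (-0.047, 284), (-0.045, 2), (-0.043, 3), (-0.041, 5), (-0.039, 3), (-0.037, 1), (-0.033, 2), (-0.031, 1), (-0.027, 1), (-0.023, 1), (-0.021, 1), (-0.019, 1), (-0.017, 1), (-0.015, 1), (-0.011, 1), (-0.009, 1), (-0.003, 2)]
top edge y -0.0476 x range [-0.0042 -0.0007  0.0028] z range [-0.0403  0.0429] -0.0414 0.0433
slopes x/z,y/z [-0.0002 -0.0007] [-0.0016 -0.0476]
```

View pics/w7.png

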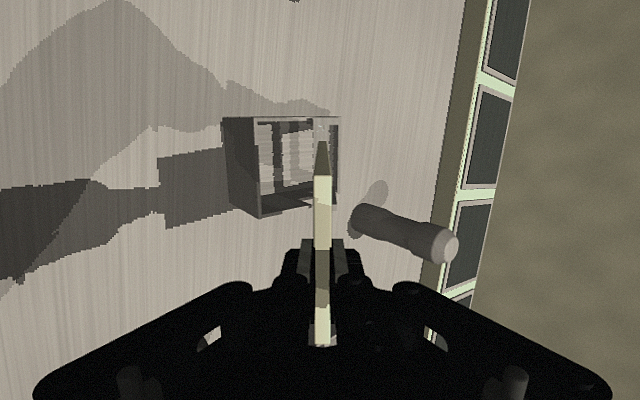

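Request:
apply_moves --series '[[[0, -0.0113, -0.0033, 0.0008, 0.0093, 0.0048, 1], [0, 0, 0, 0, 0, 0, 1], [0, 0, 0, 0.0153, 0.0019, -0.0197, 1], [0, 0, 0, 0.0153, 0.0019, -0.0197, 1], [0, 0, 0, 0.0153, 0.0019, -0.0197, 1], [0, 0, 0, 0.0153, 0.0019, -0.0197, 1], [0, 0, 0, 0.0115, 0.0014, -0.0148, 1], [0, 0, 0, 0.0076, 0.001, -0.0098, 1], [0, 0, 0, 0, 0, 0, 1], [0, 0, 0, 0, 0, 0, 1]]]'

```text
clock: 10.05
tcp_pos: [0.4958, 0.29, 0.1527]
ee_rot: [-1.465, -0.606, -0.426]
ft_force: [-0.4, 0.1, -1.3]
opening: 0.076
```

```bash
python3 snap.py wrist w8; python3 -c "
from g import delta
delta('sN',x=.003,y=-.0012,z=.0526)
delta('sN',x=.002,y=-.0012,z=.0356)"
```

```text
10.05 [ 0.743 -0.013 -0.693  0.324 -0.367  2.086] [0.4958 0.29   0.1527] [-0.4  0.1 -1.3] 0.076
sN (0.003, -0.0012, 0.0526) tcp tgt [0.5056 0.2926 0.1365] shift [ 0.0097  0.002  -0.017 ] turn [-0.002   0.0016  0.0027] | now [0.4958 0.2906 0.1535] j [ 0.74 -0.01 -0.69  0.32 -0.37  2.09] f [ 0.5  0.2 -1.1] op 0.074 t 10.1
sN (0.002, -0.0012, 0.0356) tcp tgt [0.5152 0.2938 0.1225] shift [ 0.0193  0.0032 -0.031 ] turn [-0.002   0.0016  0.0027] | now [0.4958 0.2906 0.1535] j [ 0.74 -0.01 -0.69  0.32 -0.37  2.09] f [ 0.5  0.2 -1.1] op 0.074 t 10.1
```

View pics/w8.png

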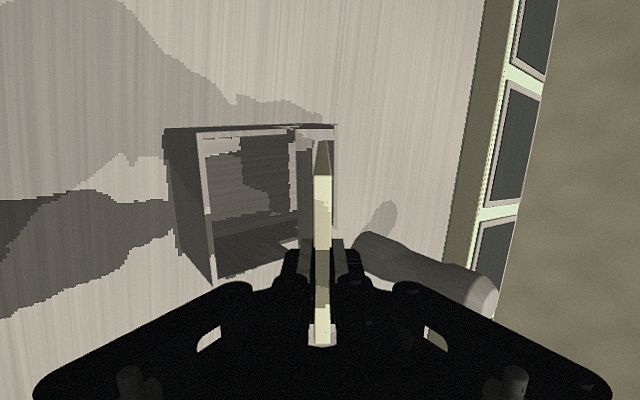

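Request:
apply_moves --series '[[[0, 0, 0, 0.005, 0.001, -0.008, 1], [0, 0, 0, 0.005, 0.001, -0.009, 1], [0, 0, 0, 0, 0, 0, 1], [0, 0, 0, 0, 0, 0, 1]]]'

```text
clock: 10.43
tcp_pos: [0.5054, 0.2934, 0.1366]
ee_rot: [-1.464, -0.608, -0.425]
ft_force: [0.6, -0.2, -1.2]
opening: 0.072
```

```bash
python3 snap.py side s8; python3 -c "
from g import delta
delta('sN',x=.002,y=-.0012,z=.0356)"
python3 - <<'E'
import cv2
i=cv2.imread("pics/s8.png")[110:250,220:400]; cv2.imwrite("pics/s8c.png",cv2.resize(i,None,fx=4,fy=4,interpolation=cv2.INTER_CUBIC))
E
```

```text
10.4333 [ 0.732  0.023 -0.71   0.265 -0.36   2.074] [0.5054 0.2934 0.1366] [ 0.6 -0.2 -1.2] 0.072
sN (0.002, -0.0012, 0.0356) tcp tgt [0.5152 0.2938 0.1225] shift [ 0.0097  0.0002 -0.0144] turn [-0.0023  0.002   0.0012] | now [0.5055 0.2936 0.1369] j [ 0.73  0.02 -0.71  0.27 -0.36  2.07] f [ 0.3 -0.2 -1.8] op 0.073 t 10.4833
```

View pics/s8c.png

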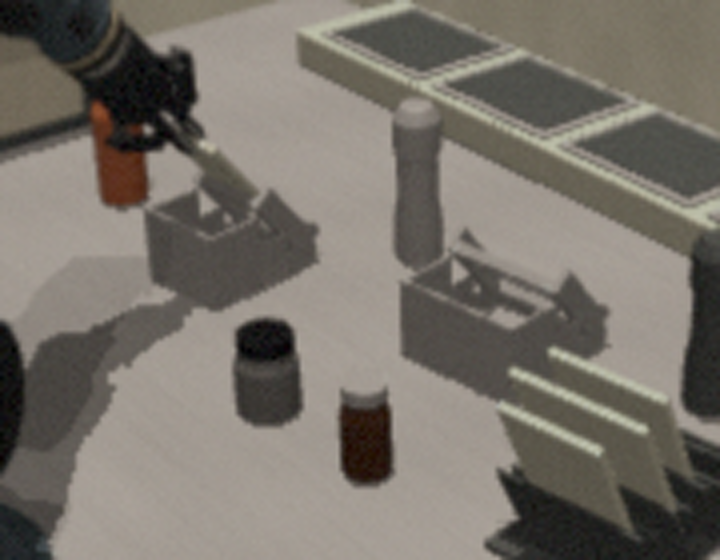

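Request:
apply_moves --series '[[[0, 0, 0, 0.0033, 0.0001, -0.0048, 1], [0, 0, 0, 0.0033, 0.0001, -0.0048, 1], [0, 0, 0, 0.0031, 0, -0.0048, 1], [0, 0, 0, 0, 0, 0, 1], [0, 0, 0, 0, 0, 0, 1]]]'

```text
clock: 10.9
tcp_pos: [0.5155, 0.2937, 0.1211]
ee_rot: [-1.464, -0.608, -0.425]
ft_force: [0.4, 0.4, -0.5]
opening: 0.073
```

```bash
python3 snap.py wrist w9; python3 hold.py w9 295 350 130 350; python3 -c "
from g import delta
delta('sN',x=.001,y=-.0012,z=.0326)"
```

```text
10.9 [ 0.717  0.058 -0.724  0.213 -0.352  2.06 ] [0.5155 0.2937 0.1211] [ 0.4  0.4 -0.5] 0.073
2236
[(-0.073, 3), (-0.071, 5), (-0.063, 4), (-0.061, 5), (-0.053, 1), (-0.051, 29), (-0.049, 1871), (-0.047, 284), (-0.045, 3), (-0.043, 3), (-0.041, 1), (-0.039, 2), (-0.037, 2), (-0.033, 2), (-0.029, 2), (-0.025, 1), (-0.023, 1), (-0.019, 1), (-0.015, 1), (-0.011, 1), (-0.005, 1), (-0.003, 1)]
top edge y -0.0476 x range [-0.0042 -0.0007  0.0027] z range [-0.0404  0.0429] -0.0411 0.0431
slopes x/z,y/z [-0.0024 -0.0007] [-0.0028 -0.0476]
sN (0.001, -0.0012, 0.0326) tcp tgt [0.5162 0.2939 0.1195] shift [ 0.0008  0.0002 -0.0017] turn [-0.0014  0.0011  0.0015] | now [0.5154 0.2937 0.1212] j [ 0.72  0.06 -0.72  0.21 -0.35  2.06] f [-0.1  0.1 -1.8] op 0.072 t 10.95
```

Request:
apply_moves --series '[[[0, 0, 0, 0.0008, 0.0002, -0.0017, 1], [0, 0, 0, 0, 0, 0, 1], [0, 0, 0, 0.0003, 0.0001, -0.0012, 1], [0, 0, 0, 0, 0, 0, 1], [0, 0, 0, 0, 0, 0, 1]]]'

```text
clock: 11.37
tcp_pos: [0.5167, 0.2943, 0.119]
ee_rot: [-1.463, -0.609, -0.426]
ft_force: [1.1, -0.3, 1.5]
opening: 0.069
```

```bash
python3 -c "
from g import delta
delta('sN',x=.001,y=-.0012,z=.0326)"
```

```text
sN (0.001, -0.0012, 0.0326) tcp tgt [0.5162 0.2939 0.1195] shift [-0.0005 -0.0004  0.0005] turn [-0.0022  0.0023  0.0013] | now [0.5167 0.2943 0.119 ] j [ 0.72  0.06 -0.73  0.2  -0.35  2.06] f [ 1.1 -0.3  1.5] op 0.069 t 11.3667
```

Contact is just beginning (Fz went from −1.2 to +1.5 N). Releasing.

Request:
apply_moves --series '[[[0, 0, 0, 0, 0, 0, 0.9], [0, 0, 0, 0, 0, 0, 0.85], [0, 0, 0, 0, 0, 0, 0.8], [0, 0, 0, 0, 0, 0, 0.72], [0, 0, 0, 0, 0, 0, 0.7], [0, 0, 0, 0, 0, 0, 0.7]]]'

```text
clock: 11.87
tcp_pos: [0.5163, 0.2941, 0.1184]
ee_rot: [-1.464, -0.608, -0.425]
ft_force: [0.5, -0.1, 0.2]
opening: 0.302
```

```bash
python3 snap.py wrist w10; python3 hold.py w10 285 360 100 350
```

```text
11.8667 [ 0.716  0.063 -0.727  0.204 -0.351  2.059] [0.5163 0.2941 0.1184] [ 0.5 -0.1  0.2] 0.302
2498
[(-0.073, 3), (-0.071, 1), (-0.069, 4), (-0.067, 1), (-0.065, 2), (-0.061, 3), (-0.059, 1), (-0.057, 3), (-0.055, 3), (-0.051, 83), (-0.049, 2121), (-0.047, 208), (-0.045, 7), (-0.043, 1), (-0.041, 3), (-0.039, 17), (-0.037, 16), (-0.035, 10), (-0.033, 1), (-0.031, 1), (-0.027, 1), (-0.025, 1), (-0.023, 1), (-0.021, 1), (-0.019, 1), (-0.013, 1), (-0.011, 1), (-0.007, 1), (-0.003, 1)]
top edge y -0.0479 x range [-0.004  -0.0003  0.0035] z range [-0.0402  0.043 ] -0.0406 0.0433
slopes x/z,y/z [-0.0021 -0.0003] [-0.0018 -0.0478]
```

View pics/w10.png

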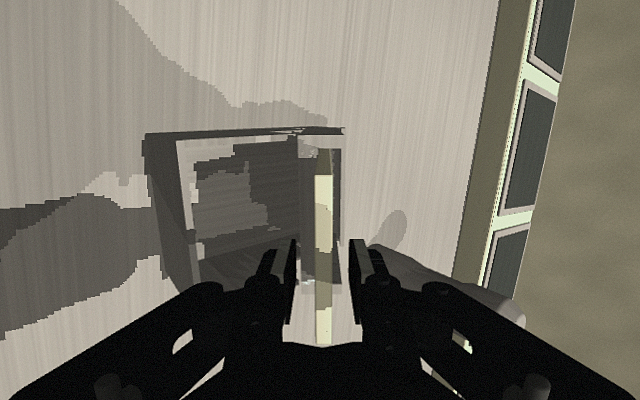

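The cover stayed put and rests between the open fingers. Withdrawing up the slope.

Request:
apply_moves --series '[[[0, 0, 0, -0.006, -0.0008, 0.0079, 0.66], [0, 0, 0, -0.0122, -0.0015, 0.0158, 0.66], [0, 0, 0, -0.0183, -0.0023, 0.0236, 0.66], [0, 0, 0, -0.0183, -0.0023, 0.0236, 0.66], [0, 0, 0, -0.0183, -0.0023, 0.0236, 0.66], [0, 0, 0, -0.0183, -0.0023, 0.0236, 0.66], [0, 0, 0, -0.01, -0.01, 0.03, 0.66], [0, 0, 0, 0, 0, 0.03, 0.66], [0, 0, 0, 0, 0, 0, 0.66], [0, 0, 0, 0, 0, 0, 0.66]]]'

```text
clock: 12.75
tcp_pos: [0.4155, 0.2734, 0.2989]
ee_rot: [-1.46, -0.61, -0.428]
ft_force: [-1.5, 0.1, -0.7]
opening: 0.343
```

```bash
python3 snap.py wrist w11; python3 -c "
from g import delta
delta('c120',z=.25)"
```

```text
12.75 [ 0.873 -0.247 -0.473  0.819 -0.433  2.204] [0.4155 0.2734 0.2989] [-1.5  0.1 -0.7] 0.343
c120 (0, 0, 0.25) tcp tgt [ 0.426  -0.3265  0.3229] shift [ 0.011  -0.5992  0.026 ] turn [-0.0379  0.2437  0.0429] | now [0.415  0.2728 0.2969] j [ 0.87 -0.25 -0.47  0.82 -0.43  2.2 ] f [ 0.5  0.5 -0.5] op 0.336 t 12.8
```

View pics/w11.png

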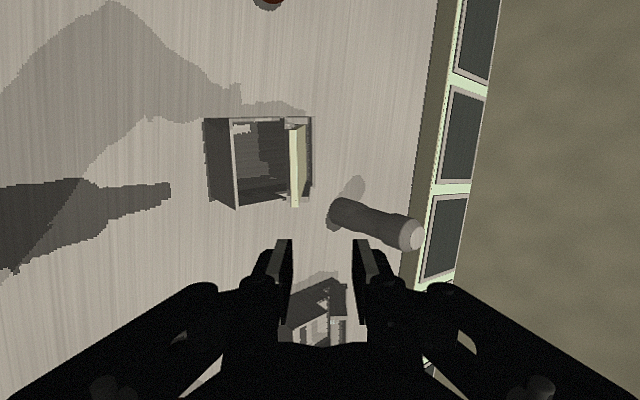

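Request:
apply_moves --series '[[[-0.0022, 0.0143, 0.0025, 0.0006, -0.02, 0.004, 0.66], [-0.0022, 0.0143, 0.0025, 0.0006, -0.036, 0.004, 0.66], [-0.0022, 0.0143, 0.0025, 0.0006, -0.036, 0.004, 0.66], [-0.0022, 0.0143, 0.0025, 0.0006, -0.036, 0.004, 0.66], [-0.0022, 0.0143, 0.0025, 0.0006, -0.036, 0.004, 0.66], [-0.0022, 0.0143, 0.0025, 0.0006, -0.036, 0.004, 0.66], [-0.0022, 0.0143, 0.0025, 0.0006, -0.036, 0.002, 0.66], [-0.0022, 0.0143, 0.0025, 0.0006, -0.036, 0, 0.66], [-0.0022, 0.0143, 0.0025, 0.0006, -0.036, 0, 0.66], [-0.0022, 0.0143, 0.0025, 0.0006, -0.036, 0, 0.66]]]'

```text
clock: 13.63
tcp_pos: [0.4205, -0.0527, 0.3199]
ee_rot: [-1.491, -0.52, -0.297]
ft_force: [1.4, 0.3, 0.1]
opening: 0.339
```

Request:
apply_moves --series '[[[-0.0022, 0.0143, 0.0025, 0.0006, -0.036, 0, 0.66], [-0.0022, 0.0143, 0.0025, 0.0006, -0.036, 0, 0.66], [-0.0022, 0.0143, 0.0025, 0.0006, -0.036, 0, 0.66], [-0.0022, 0.0143, 0.0025, 0.0006, -0.036, 0, 0.66], [-0.0022, 0.0143, 0.0025, 0.0006, -0.036, 0, 0.66], [-0.0022, 0.0143, 0.0025, 0.0006, -0.036, 0, 0.66], [-0.0022, 0.0143, 0.0025, 0.0006, -0.02, 0, 0.66], [0, 0, 0, 0, 0, 0, 0.66], [0, 0, 0, 0, 0, 0, 0.66]]]'

```text
clock: 14.38
tcp_pos: [0.4252, -0.2881, 0.3187]
ee_rot: [-1.506, -0.453, -0.204]
ft_force: [-0.4, 0.5, -0.7]
opening: 0.34
```

```bash
python3 snap.py wrist w12; python3 -c "
from g import delta
delta('c120',z=.10)"
```

```text
14.3833 [-0.824 -0.011 -0.084  1.257  0.35   0.628] [ 0.4252 -0.2881  0.3187] [-0.4  0.5 -0.7] 0.34
c120 (0, 0, 0.1) tcp tgt [ 0.4862 -0.3164  0.1859] shift [ 0.061  -0.0293 -0.1334] turn [-0.002   0.0036  0.0026] | now [ 0.4251 -0.2871  0.3193] j [-0.82 -0.01 -0.08  1.26  0.35  0.63] f [-0.2 -0.5 -0.8] op 0.338 t 14.4333
```

View pics/w12.png

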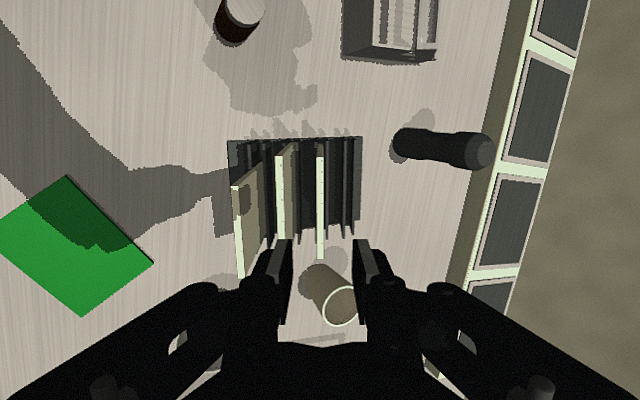

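```bash
sed 's/m\[105:243,175:345\]=1/m[130:262,225:345]=1/' r2.py > r3.py; python3 r3.py w12 | head -3
```

```text
9.136 0 n [0.3808 0.3849 0.3886] y -0.4337 -0.3528 w 0.0809 mid -0.3933 ez top 0.0123 z 0.1679 yawcorr -0.02 631
9.136 1 n [0.422  0.4261 0.4297] y -0.4153 -0.3266 w 0.0887 mid -0.371 ez top -0.0064 z 0.1675 yawcorr 0.17 610
9.136 2 n [0.464  0.4675 0.471 ] y -0.4472 -0.3308 w 0.1164 mid -0.389 ez top -0.0249 z 0.1673 yawcorr -0.01 713Traceback (most recent call last):
  File "r3.py", line 11, in <module>
    wt=np.percentile(w,99);
    return _quantile_unchecked(
        a, q, axis, out, overwrite_input, method, keepdims, weights)
    return _ureduce(a,
                    func=_quantile_ureduce_func,
    ...<5 lines>...
                    overwrite_input=overwrite_input,
                    method=method)
    r = func(a, **kwargs)
    result = _quantile(arr,
                       quantiles=q,
    ...<2 lines>...
                       out=out,
                       weights=wgt)
    slices_having_nans = np.isnan(arr[-1, ...])
                                  ~~~^^^^^^^^^
IndexError: index -1 is out of bounds for axis 0 with size 0
```

Request:
apply_moves --series '[[[-0.002, 0.0036, 0.0026, 0.01, -0.005, -0.022, 0.66], [0, 0, 0, 0.01, -0.005, -0.022, 0.66], [0, 0, 0, 0.01, -0.005, -0.022, 0.66], [0, 0, 0, 0.01, -0.005, -0.022, 0.66], [0, 0, 0, 0.01, -0.005, -0.022, 0.66], [0, 0, 0, 0.011, -0.0043, -0.0234, 0.66], [0, 0, 0, 0, 0, 0, 0.66], [0, 0, 0, 0, 0, 0, 0.66]]]'

```text
clock: 15.1
tcp_pos: [0.4859, -0.3145, 0.1865]
ee_rot: [-1.507, -0.456, -0.197]
ft_force: [-0.3, -0.0, 0.3]
opening: 0.343
```

```bash
python3 snap.py wrist w13; python3 -c "
from g import delta
delta('c120',z=.031)"
python3 - <<'E'
from h import *
from b_fr import fr
d=np.load("w13.npz");P=cloud(d);T=P[(P[...,2]>.163)&(P[...,2]<.18)&(P[...,0]>.4)]
n,ey,ez=fr(np.radians(9.136),np.radians(24))
for off in (.4265,.4682):
    q=T[abs(T@n-off)<.007]; print(len(q),np.percentile(q@n,[2,50,98]),np.percentile(q@ey,[1,99]))
E
```

```text
15.1 [-0.768  0.133 -0.267  0.913  0.333  0.678] [ 0.4859 -0.3145  0.1865] [-0.3 -0.   0.3] 0.343
c120 (0, 0, 0.031) tcp tgt [ 0.5138 -0.3117  0.1228] shift [ 0.0276  0.0035 -0.0652] turn [ 0.002   0.0017 -0.0021] | now [ 0.4862 -0.3153  0.188 ] j [-0.77  0.13 -0.27  0.91  0.33  0.68] f [-0.5 -0.2 -0.4] op 0.339 t 15.15
2169 [0.42281833 0.42714469 0.43069246] [-0.41220218 -0.32669597]
2110 [0.46415614 0.46798733 0.47187465] [-0.44715682 -0.33058964]
```

View pics/w13.png

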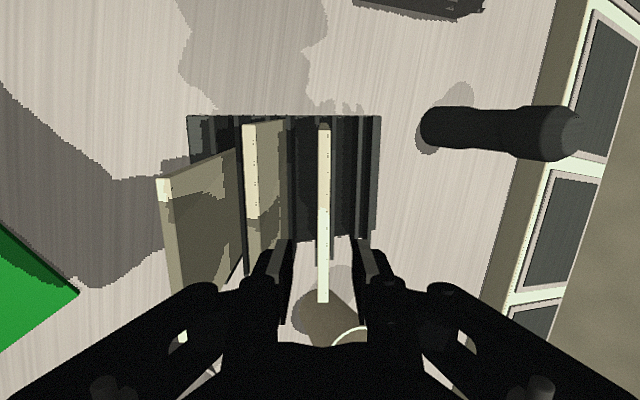

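The 120 mm cover is centred between the fingers (column ~323) and the 138 is clear on the left. Going down to grip.

Request:
apply_moves --series '[[[0, 0, 0, 0.0068, 0.0007, -0.016, 0.66], [0, 0, 0, 0.0068, 0.0007, -0.016, 0.66], [0, 0, 0, 0.0068, 0.0007, -0.016, 0.66], [0, 0, 0, 0.0068, 0.0007, -0.0165, 0.66], [0, 0, 0, 0, 0, 0, 0.66], [0, 0, 0, 0, 0, 0, 0.8], [0, 0, 0, 0, 0, 0, 1], [0, 0, 0, 0, 0, 0, 1], [0, 0, 0, 0, 0, 0, 1], [0, 0, 0, 0, 0, 0, 1]]]'

```text
clock: 15.98
tcp_pos: [0.5141, -0.3142, 0.1253]
ee_rot: [-1.511, -0.458, -0.201]
ft_force: [-3.2, 2.0, 7.2]
opening: 0.071
```

Request:
apply_moves --series '[[[0, 0, 0, -0.0048, -0.0008, 0.011, 1], [0, 0, 0, -0.0097, -0.0016, 0.022, 1], [0, 0, 0, -0.0097, -0.0016, 0.022, 1], [0, 0, 0, -0.0097, -0.0016, 0.022, 1], [0, 0, 0, -0.0097, -0.0016, 0.022, 1], [0, 0, 0, -0.0097, -0.0016, 0.022, 1], [0, 0, 0, -0.0097, -0.0016, 0.022, 1], [0, 0, 0, -0.0097, -0.0016, 0.022, 1], [0, 0, 0, -0.0097, -0.0016, 0.022, 1], [0, 0, 0, 0, 0, 0.018, 1]]]'

```text
clock: 16.82
tcp_pos: [0.4297, -0.3277, 0.3308]
ee_rot: [-1.512, -0.456, -0.2]
ft_force: [0.1, -0.8, -2.1]
opening: 0.071
```

```bash
python3 snap.py wrist w14; python3 hold.py w14 285 360 80 350;python3 -c "
from g import delta
delta('sW',x=.004,z=.2026)"
```

```text
16.8167 [-0.873  0.047  0.008  1.304  0.357  0.572] [ 0.4297 -0.3277  0.3308] [ 0.1 -0.8 -2.1] 0.071
3119
[(-0.073, 2), (-0.071, 1), (-0.063, 12), (-0.061, 8), (-0.049, 907), (-0.047, 2163), (-0.045, 14), (-0.043, 3), (-0.041, 4), (-0.039, 2)]
top edge y -0.0467 x range [-0.0046 -0.0008  0.0028] z range [-0.0415  0.0615] -0.0429 0.0616
slopes x/z,y/z [-0.0005 -0.0009] [-0.0012 -0.0467]
sW (0.004, 0, 0.2026) tcp tgt [ 0.5308 -0.0384  0.2552] shift [ 0.0996  0.2902 -0.079 ] turn [ 0.0458 -0.2349 -0.0189] | now [ 0.4312 -0.3286  0.3342] j [-0.87  0.05  0.01  1.31  0.36  0.57] f [ 1.1 -0.1  1.9] op 0.07 t 16.8667
```

View pics/w14.png

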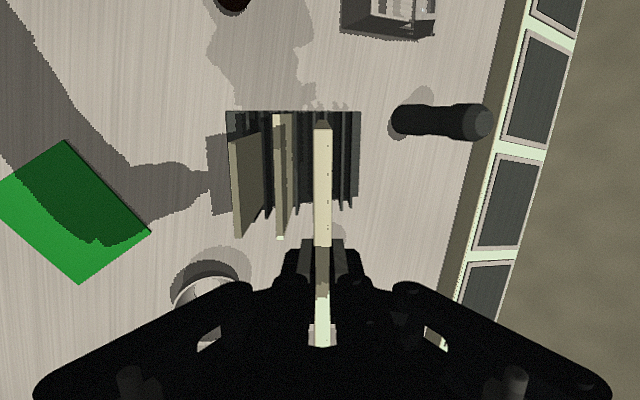

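Request:
apply_moves --series '[[[0.0051, -0.026, -0.0021, 0.011, 0.02, 0, 1], [0.0051, -0.026, -0.0021, 0.011, 0.034, 0, 1], [0.0051, -0.026, -0.0021, 0.011, 0.034, 0, 1], [0.0051, -0.026, -0.0021, 0.011, 0.034, 0, 1], [0.0051, -0.026, -0.0021, 0.011, 0.034, 0, 1], [0.0051, -0.026, -0.0021, 0.011, 0.034, -0.015, 1], [0.0051, -0.026, -0.0021, 0.011, 0.034, -0.018, 1], [0.0051, -0.026, -0.0021, 0.011, 0.034, -0.018, 1], [0.0051, -0.026, -0.0021, 0.01, 0.03, -0.018, 1], [0, 0, 0, 0, 0, 0, 1]]]'

```text
clock: 17.7
tcp_pos: [0.5257, -0.0339, 0.2533]
ee_rot: [-1.448, -0.618, -0.394]
ft_force: [-1.2, 0.4, -3.6]
opening: 0.072
```

Request:
apply_moves --series '[[[0, 0, 0, 0, 0, 0, 1], [0, 0, 0, 0, 0, 0, 1]]]'

```text
clock: 17.87
tcp_pos: [0.5294, -0.0394, 0.2599]
ee_rot: [-1.453, -0.621, -0.401]
ft_force: [0.3, 0.2, -1.5]
opening: 0.07
```

```bash
python3 snap.py wrist w15; python3 hold.py w15 285 360 80 350;python3 -c "
from g import delta
delta('sW',x=.004,y=-.002,z=.2026)"
```

```text
17.8667 [-0.218 -0.231 -0.578  0.599  0.225  1.279] [ 0.5294 -0.0394  0.2599] [ 0.3  0.2 -1.5] 0.07
3083
[(-0.073, 1), (-0.071, 2), (-0.065, 1), (-0.063, 8), (-0.061, 2), (-0.049, 1221), (-0.047, 1820), (-0.045, 9), (-0.043, 2), (-0.041, 5), (-0.039, 2), (-0.035, 1), (-0.025, 1), (-0.015, 1)]
top edge y -0.0469 x range [-0.0046 -0.0007  0.0029] z range [-0.0415  0.0615] -0.0428 0.0617
slopes x/z,y/z [-0.0014 -0.0008] [-0.0018 -0.0468]
sW (0.004, -0.002, 0.2026) tcp tgt [ 0.5311 -0.0404  0.2552] shift [ 0.0012 -0.0002 -0.0052] turn [-0.0042 -0.0038 -0.0021] | now [ 0.5299 -0.0402  0.2605] j [-0.22 -0.23 -0.58  0.6   0.23  1.28] f [ 1.  -0.4 -1.1] op 0.07 t 17.9167
```

View pics/w15.png

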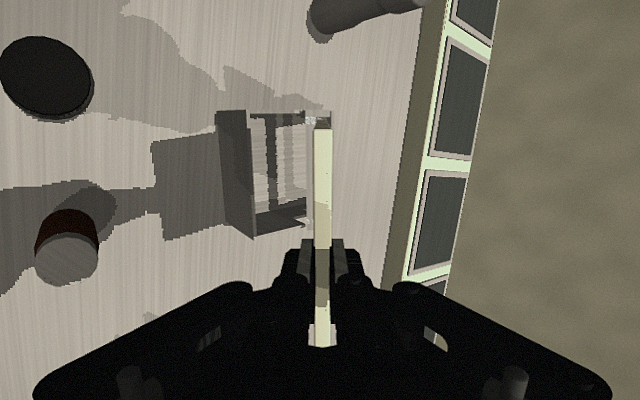

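Request:
apply_moves --series '[[[-0.0042, -0.0038, -0.0021, 0.0012, -0.0002, -0.005, 1], [0, 0, 0, 0, 0, 0, 1], [0, 0, 0, 0.0153, 0.0022, -0.0197, 1], [0, 0, 0, 0.0153, 0.0022, -0.0197, 1], [0, 0, 0, 0.0153, 0.0022, -0.0197, 1], [0, 0, 0, 0.0153, 0.0022, -0.0197, 1], [0, 0, 0, 0.0115, 0.0017, -0.0148, 1], [0, 0, 0, 0.0076, 0.0011, -0.0098, 1], [0, 0, 0, 0, 0, 0, 1], [0, 0, 0, 0, 0, 0, 1]]]'

```text
clock: 18.75
tcp_pos: [0.6108, -0.0288, 0.1502]
ee_rot: [-1.457, -0.621, -0.404]
ft_force: [0.2, 0.8, -0.6]
opening: 0.073
```

```bash
python3 snap.py wrist w16; python3 -c "
from g import delta
delta('sW',x=.003,y=-.002,z=.0533);delta('sW',x=.002,y=-.002,z=.0363)"
```

```text
18.75 [-0.146  0.013 -0.691  0.227  0.178  1.34 ] [ 0.6108 -0.0288  0.1502] [ 0.2  0.8 -0.6] 0.073
sW (0.003, -0.002, 0.0533) tcp tgt [ 0.6213 -0.0272  0.1369] shift [ 0.0105  0.0016 -0.0141] turn [-0.0008 -0.0017  0.0005] | now [ 0.6108 -0.0288  0.151 ] j [-0.15  0.01 -0.69  0.23  0.18  1.34] f [-0.7 -0.5 -2.1] op 0.069 t 18.8
sW (0.002, -0.002, 0.0363) tcp tgt [ 0.6308 -0.0258  0.1229] shift [ 0.02    0.003  -0.0281] turn [-0.0008 -0.0017  0.0005] | now [ 0.6108 -0.0288  0.151 ] j [-0.15  0.01 -0.69  0.23  0.18  1.34] f [-0.7 -0.5 -2.1] op 0.069 t 18.8
```

View pics/w16.png

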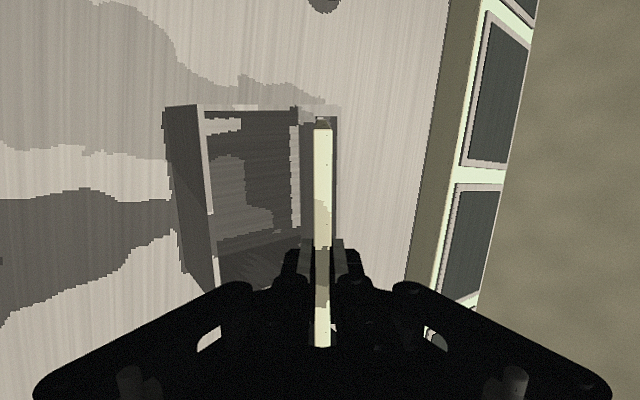

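Request:
apply_moves --series '[[[0, 0, 0, 0.005, 0.0008, -0.007, 1], [0, 0, 0, 0.005, 0.0008, -0.007, 1], [0, 0, 0, 0.005, 0.0007, -0.007, 1], [0, 0, 0, 0.004, 0.0006, -0.0056, 1], [0, 0, 0, 0, 0, 0, 1], [0, 0, 0, 0, 0, 0, 1]]]'

```text
clock: 19.3
tcp_pos: [0.6299, -0.025, 0.1236]
ee_rot: [-1.457, -0.622, -0.404]
ft_force: [0.7, -0.9, -0.8]
opening: 0.072
```

```bash
python3 snap.py wrist w17; python3 hold.py w17 285 360 80 350; python3 -c "
from g import delta
delta('sW',x=.001,y=-.002,z=.0333)"
```

```text
19.3 [-0.131  0.081 -0.705  0.143  0.17   1.351] [ 0.6299 -0.025   0.1236] [ 0.7 -0.9 -0.8] 0.072
3298
[(-0.073, 2), (-0.071, 6), (-0.063, 9), (-0.061, 1), (-0.051, 2), (-0.049, 1283), (-0.047, 1977), (-0.045, 7), (-0.043, 2), (-0.041, 2), (-0.039, 1), (-0.023, 1)]
top edge y -0.0468 x range [-0.0044 -0.0008  0.0027] z range [-0.0415  0.0614] -0.0431 0.0616
slopes x/z,y/z [-0.0011 -0.0008] [-0.0022 -0.0468]
sW (0.001, -0.002, 0.0333) tcp tgt [ 0.6319 -0.0256  0.12  ] shift [ 0.002  -0.0007 -0.004 ] turn [-0.0009 -0.0019 -0.0009] | now [ 0.6298 -0.025   0.1239] j [-0.13  0.08 -0.71  0.14  0.17  1.35] f [ 1.6  0.8 -2.1] op 0.07 t 19.35
```

Request:
apply_moves --series '[[[0, 0, 0, 0.001, -0.0004, -0.002, 1], [0, 0, 0, 0.001, -0.0003, -0.002, 1], [0, 0, 0, 0, 0, 0, 1], [0, 0, 0, 0.0003, 0, -0.0012, 1], [0, 0, 0, 0, 0, 0, 1], [0, 0, 0, 0, 0, 0, 1]]]'

```text
clock: 19.85
tcp_pos: [0.6326, -0.0258, 0.1199]
ee_rot: [-1.456, -0.624, -0.406]
ft_force: [-1.8, 1.4, 4.4]
opening: 0.074
```

```bash
python3 -c "
from g import delta
delta('sW',x=.001,y=-.002,z=.0333)"
```

```text
sW (0.001, -0.002, 0.0333) tcp tgt [ 0.6319 -0.0256  0.12  ] shift [-0.0007  0.0001  0.0001] turn [-0.0008  0.0002 -0.0008] | now [ 0.6326 -0.0258  0.1199] j [-0.13  0.09 -0.71  0.13  0.17  1.35] f [-1.8  1.4  4.4] op 0.074 t 19.85
```

The foot is on the gutter floor with about 5 N pushing up the slope. Releasing and withdrawing.

Request:
apply_moves --series '[[[0, 0, 0, 0, 0, 0, 0.9], [0, 0, 0, 0, 0, 0, 0.85], [0, 0, 0, 0, 0, 0, 0.8], [0, 0, 0, 0, 0, 0, 0.72], [0, 0, 0, 0, 0, 0, 0.7], [0, 0, 0, 0, 0, 0, 0.7]]]'

```text
clock: 20.35
tcp_pos: [0.632, -0.0258, 0.1188]
ee_rot: [-1.457, -0.622, -0.404]
ft_force: [0.3, 0.6, 0.3]
opening: 0.299
```

```bash
python3 snap.py wrist w18; python3 hold.py w18 285 360 80 350
```

```text
20.35 [-0.132  0.091 -0.71   0.128  0.17   1.35 ] [ 0.632  -0.0258  0.1188] [0.3 0.6 0.3] 0.299
3572
[(-0.073, 4), (-0.069, 4), (-0.065, 4), (-0.061, 1), (-0.055, 4), (-0.051, 15), (-0.049, 2364), (-0.047, 1131), (-0.045, 7), (-0.041, 1), (-0.039, 12), (-0.037, 16), (-0.035, 8), (-0.027, 1)]
top edge y -0.0473 x range [-0.0036  0.0001  0.0037] z range [-0.0409  0.0616] -0.0426 0.0617
slopes x/z,y/z [-0.0008  0.0001] [-0.0004 -0.0473]
```

View pics/w18.png

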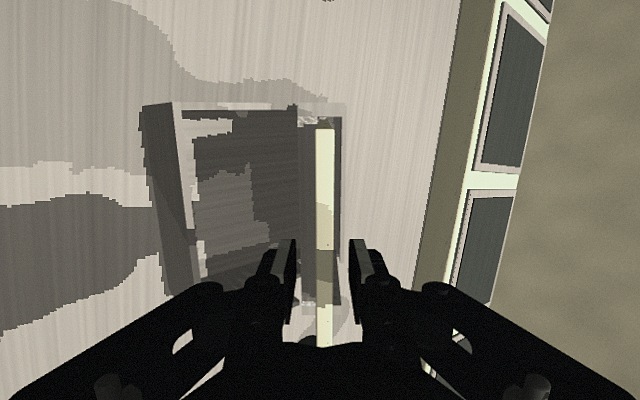

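Request:
apply_moves --series '[[[0, 0, 0, -0.006, -0.0009, 0.0079, 0.66], [0, 0, 0, -0.0122, -0.0018, 0.0158, 0.66], [0, 0, 0, -0.0183, -0.0027, 0.0236, 0.66], [0, 0, 0, -0.0183, -0.0027, 0.0236, 0.66], [0, 0, 0, -0.0183, -0.0027, 0.0236, 0.66], [0, 0, 0, -0.0183, -0.0027, 0.0236, 0.66], [0, 0, 0, -0.005, 0, 0.03, 0.66], [0, 0, 0, 0, 0, 0.03, 0.66], [0, 0, 0, 0, 0, 0.03, 0.66], [-0.014, 0.099, 0.0, 0.01, 0.01, 0.01, 0.66]]]'

```text
clock: 21.23
tcp_pos: [0.5416, -0.0304, 0.3415]
ee_rot: [-1.482, -0.55, -0.333]
ft_force: [0.9, -1.8, 0.0]
opening: 0.338
```

Request:
apply_moves --series '[[[-0.014, 0.099, 0.0, 0.01, 0.01, 0, 0.66], [-0.014, 0.099, 0.0, 0.01, 0.01, 0, 0.66], [-0.014, 0.099, 0.0, 0.01, 0.01, 0, 0.66], [-0.014, 0.099, 0.0, 0.01, 0.01, 0, 0.66], [-0.014, 0.099, 0.0, 0.01, 0.01, 0, 0.66], [-0.01, 0.07, 0.0, 0.01, 0.01, 0, 0.66], [0, 0, 0, 0, 0, 0, 0.66], [0, 0, 0, 0, 0, 0, 0.66]]]'

```text
clock: 21.9
tcp_pos: [0.6071, 0.0313, 0.3342]
ee_rot: [-1.564, -0.104, 0.124]
ft_force: [-0.2, -0.3, 0.3]
opening: 0.34
```

```bash
python3 snap.py wrist w19; python3 snap.py side s19; python3 snap.py top t19
```

```text
21.9 [0.05  0.41  0.582 1.756 0.003 1.475] [0.6071 0.0313 0.3342] [-0.2 -0.3  0.3] 0.34
21.95 [0.049 0.405 0.58  1.755 0.003 1.475] [0.6059 0.0308 0.336 ] [-0.7 -0.8  0.4] 0.336
22.0 [0.048 0.402 0.578 1.755 0.003 1.475] [0.6051 0.0304 0.3374] [ 0.5 -0.2  0.1] 0.336
```

View pics/w19.png

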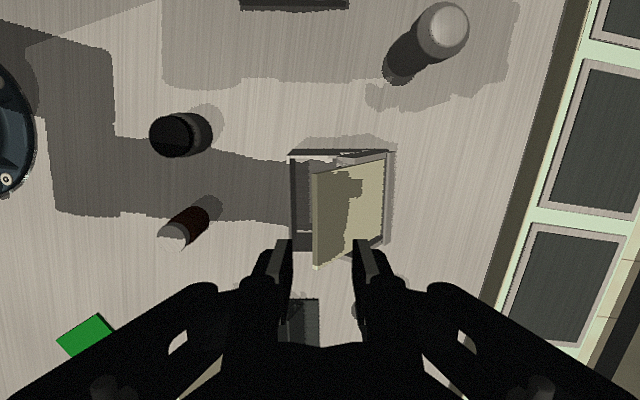

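View pics/s19.png

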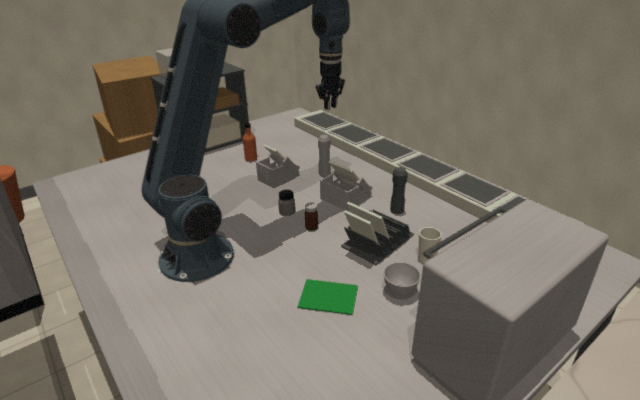

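View pics/t19.png

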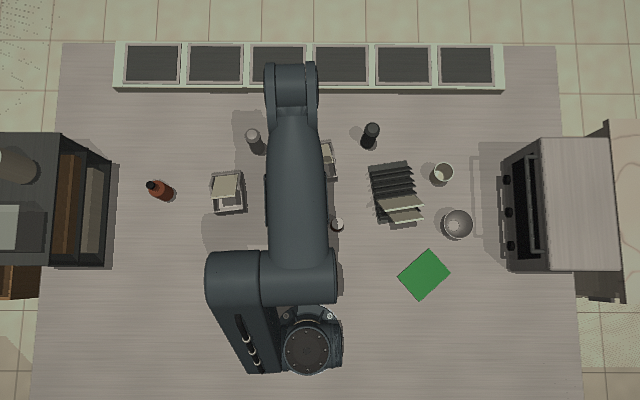

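Request:
apply_moves --series '[[[0, 0, 0, -0.01, 0.04, 0, 0.66], [0, 0, 0, -0.01, 0.04, 0, 0.66], [0, 0, 0, -0.01, 0.04, 0, 0.66], [0, 0, 0, -0.01, 0.04, 0, 0.66], [0, 0, 0, -0.01, 0.04, 0, 0.66], [0, 0, 0, 0, 0, 0, 0.66], [0, 0, 0, 0, 0, 0, 0.66]]]'

```text
clock: 22.63
tcp_pos: [0.5536, 0.2317, 0.3395]
ee_rot: [-1.563, -0.112, 0.119]
ft_force: [0.4, 0.4, -0.0]
opening: 0.339
```

```bash
python3 snap.py wrist w20; cat > chk.py <<'E'
from h import *
from b_fr import fr
import json
F=json.load(open("F.json"))
for t,k,hw in (("w19","sW",.06),("w20","sN",.042),("t19","sN",.042)):
    P=cloud(np.load(t+".npz")).reshape(-1,3); P=P[~np.isnan(P[:,0])]
    c,y,a=F[k]; M=np.stack(fr(np.radians(y),np.radians(a)),1); L=(P-np.array(c))@M
    u=L[(abs(L[:,0]-.004)<.006)&(abs(L[:,1])<hw-.006)&(L[:,2]>-.06)&(L[:,2]<.075)]
    A=np.linalg.lstsq(np.c_[u[:,1:],np.ones(len(u))],u[:,0],rcond=None)[0]
    s=L[(abs(L[:,0]-.004)<.004)&(abs(L[:,1])<hw+.012)&(L[:,2]>.025)&(L[:,2]<.1)]
    g=L[(abs(L[:,0])<.005)&(abs(L[:,1])<hw-.005)&(L[:,2]>.07)]
    print(t,k,"face x med",np.median(u[:,0]).round(4),"tilt y,z",A[:2].round(4),len(u),"y edges",np.percentile(s[:,1],[.5,99.5]).round(4),s[:,1].min().round(4),s[:,1].max().round(4),"top z",np.percentile(g[:,2],[50,95,99]).round(4))
E
python3 chk.py
python3 - <<'E'
from h import *
from scipy.ndimage import label
# bystanders before/after, top and side
for a,b in (("top0","t19"),("side0","s19")):
    A=np.load(a+".npz");B=np.load(b+".npz");PA=cloud(A);PB=cloud(B)
    for n,x,y in (("mill_a",.70,.195),("mill_b",.71,-.22),("sauce",.51,.525),("pan",.41,-.54),("jar",.39,.04),("spice",.40,-.10),("cup",.59,-.485)):
        f=lambda P:P[(np.hypot(P[...,0]-x,P[...,1]-y)<.09)&(P[...,2]>.04)&(P[...,2]<.2)]
        qa,qb=f(PA),f(PB); print(b,n,len(qa),len(qb),(np.median(qb,0)-np.median(qa,0)).round(4) if len(qb) else None)
E
```

```text
22.6333 [0.393 0.386 0.559 1.746 0.006 1.816] [0.5536 0.2317 0.3395] [ 0.4  0.4 -0. ] 0.339
w19 sW face x med 0.0042 tilt y,z [-0.0017 -0.0032] 4353 y edges [-0.0593  0.0596] -0.0604 0.0599 top z [0.0792 0.0809 0.0813]
w20 sN face x med 0.0045 tilt y,z [ 0.0022 -0.0043] 4157 y edges [-0.0413  0.0416] -0.0417 0.0422 top z [0.0786 0.0804 0.0809]
t19 sN face x med 0.0047 tilt y,z [-0.001  -0.0131] 346 y edges [-0.0397  0.044 ] -0.0405 0.0449 top z [0.0804 0.0856 0.0885]
t19 mill_a 321 319 [ 0.0007  0.0003 -0.0006]
t19 mill_b 328 326 [-0.0003  0.0003  0.0013]
t19 sauce 350 352 [0.0004 0.0004 0.0021]
t19 pan 284 290 [ 0.0015  0.0015 -0.0011]
t19 jar 241 0 None
t19 spice 149 148 [ 0.0002 -0.0001 -0.0003]
t19 cup 260 259 [0.0007 0.0013 0.0004]
s19 mill_a 368 366 [-0.0016  0.0004  0.0008]
s19 mill_b 492 491 [0.0005 0.0007 0.002 ]
s19 sauce 301 302 [-0.0004  0.0009  0.0008]
s19 pan 574 569 [ 0.0015  0.001  -0.0008]
s19 jar 251 252 [-0.0008 -0.0009  0.0002]
s19 spice 221 222 [ 0.0002  0.0003 -0.0013]
s19 cup 414 419 [-0.0002 -0.0009  0.0003]
```

View pics/w20.png

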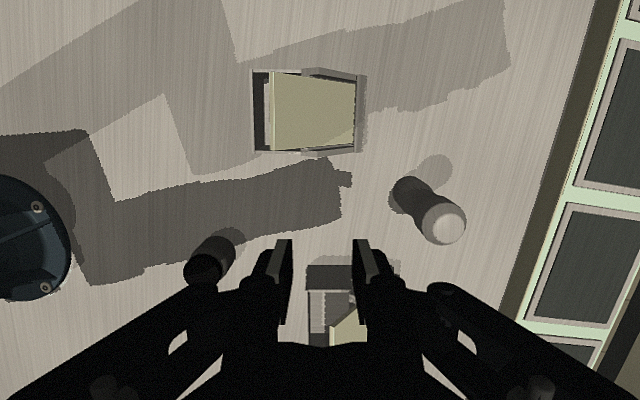

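```bash
python3 - <<'E'
from h import *
from b_fr import fr
n,ey,ez=fr(np.radians(9.136),np.radians(24))
for t in ("top0","t19","side0","s19"):
    P=cloud(np.load(t+".npz")).reshape(-1,3)
    P=P[(P[:,2]>.11)&(P[:,2]<.165)&(abs(P[:,0]-.47)<.1)&(abs(P[:,1]+.33)<.1)]
    for o in (.3847,.4265):
        q=P[abs(P@n-o)<.015]; v=q@ey; print(t,o,len(q),np.median(q@n).round(4),np.percentile(v,[2,98]).round(4))
from cell import robot
robot.hand_in()
E
```

```text
top0 0.3847 182 0.3883 [-0.4501 -0.3507]
top0 0.4265 220 0.4303 [-0.4593 -0.3245]
t19 0.3847 177 0.3881 [-0.4501 -0.3506]
t19 0.4265 215 0.4301 [-0.4576 -0.3247]
side0 0.3847 273 0.3797 [-0.4571 -0.3568]
side0 0.4265 326 0.4215 [-0.466  -0.3315]
s19 0.3847 263 0.3795 [-0.4574 -0.3561]
s19 0.4265 327 0.4217 [-0.4666 -0.3316]
the job is handed in; nothing more can be done
```

I slid the 84 mm and 120 mm covers out of the rack and set them on the narrow and wide bins. I handed the job in at about 23 s, with the gripper empty and clear of everything. The hand-in gives no verdict.

My last checks, from depth pictures against the seat poses I measured (good to about 2 mm):

| Check | Narrow bin (84 mm) | Wide bin (120 mm) | Allowed |
|---|---|---|---|
| Off square to the slope | 0.5 mm | 0.2 mm | 4 mm |
| Off sideways | within 0.5 mm | within 0.5 mm | 6.5 mm |
| Off along the slope | within 1 mm | within about 1.3 mm | 5 mm |
| Tilt of the face | below 0.005 rad | below 0.005 rad | 0.07 rad |

- **Other covers:** the 102 mm and 138 mm covers are still in the rack, within about 2 mm of their first readings.
- **Bystanders:** all seven read within about 3 mm of where they started. In the last top view the arm hid the jar, so only the side view confirms it.
- **Disagreement:** the top camera put the narrow cover about 2 mm off sideways with 0.013 rad of tilt, at coarser resolution. That is still within limits.

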